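# Test the leakage breaker, sort rough and polished blanks by drag, load the lap

### The arm

A 7-joint arm with a two-finger parallel gripper is mounted at the origin on the work surface. World frame = base frame: x ahead of the robot, y to its left, z up, the work surface at z = 0. Lengths are in m, angles in rad, forces in N, time in s.
With the tool pointing down it reaches from about 0.425 to 0.925 m from the base axis. Payload 6.8 kg.
Tool frame: the origin (TCP) lies on the mounting face of the last link; the fingertips stand 173 mm ahead of it and the grasp point (between the pads) lies 155 mm ahead of it; z points along the fingers, y is the direction in which the jaws open and shut (so a half turn about z gives the same grasp; the last joint's range is limited). The gripper opens to 85 mm and grips with 20 to 120 N. Pads are 22 mm wide; open, the fingers measure 114 mm over their backs; the gripper's body (76 mm by 85 mm) begins 54 mm behind the grasp point. The pads swing forward as they close: fully open they stand 13 mm farther back than shut.
Start: joints at [-1.446, 0.477, 0.022, 1.555, -0.011, 1.109, -0.083], TCP at [0.156, 0.657, 0.405] pointing down, gripper open.
Joint ranges: [-2.96, 2.96], [-0.34, 2.1], [-1.41, 1.46], [0.24, 2.44], [-1.37, 4.51], [0.17, 1.92], [-2.96, 2.96]. Speed limits (rad/s): [2.39, 2.39, 3.14, 3.14, 3.14, 3.14, 3.14].

### API

Orientations are given as a unit quaternion [w, x, y, z].
In Python, from station import get_obs, snapshot, finish_job gives the robot as it stands.
- The arm moves only by the shell command python3 -m crank 'ROWS' [FORCE]. ROWS is JSON, a list of rows, each a list of 5 numbers: the closure, from -1 (fully open) to 1 (shut), then the shift along the world's x, y, z each as a share of 20 cm, from -1 to 1, then the turn about the world's z as a share of 45 degrees, from -1 to 1. In form: [[fingers, tx, ty, tz, spin], ...]. A call has 1 to 10 rows; each row shifts and turns the commanded pose from where the row before left it; what a row does not reach is not made up. A row lasts 1/12 s, in which the tool goes at most 41.7 mm and 7.16 degrees, less where a joint would pass 70% of its speed; a pose out of reach is approached as far as the arm can. A call with a number of a shift or a turn outside -1 to 1 is refused whole. A call with a gripper value outside its range is refused whole. The fingers move at their own pace and stop on an object; FORCE is the grip in N (left out, the last holds). Time passes only in rows, so rows that do not move let the fingers close. It gives the time, the measured TCP pose, the force and the opening at its end, in the units of the state.
- get_obs(): the state, without advancing time (a new reading comes with each control period).
- snapshot(name): name is "scene" or "side" or "wrist"; returns a dict with "pixels" (384x512x3 uint8, red, green, blue), "depth" (384x512 float32, m along the optical axis (not along the pixel's ray), 0 where there is no reading), "fovy" (degrees; the focal length in pixels is half the picture's height over the tangent of half this angle, whatever the lens; pixels are square), "cx", "cy" (the principal point, pixels), "extrinsics" (4x4, takes a point from camera to world coordinates). Camera axes: x right, y down, z forward; pixel columns grow to the right and rows downward; lengths in m; the calibration is good to about 2 mm. A picture is of the moment at which its call begins.
- finish_job(): hands the job in, once; it reports no verdict.
The state is a dict: "time_s": time; "qpos": joint angles; "joint_vel": joint speeds; "tau": joint torques, N m; "tool_pos": TCP position; "tcp_rot": TCP orientation; "contact_force": force on the tool from outside, world axes, zero at the start; "wrist_torque": the same for the moment, N m; "grip_width": finger opening in m.
Only numpy, scipy, OpenCV 4.12 (cv2) and the standard library are available. Lean on these libraries where they do the work, as an engineer would, in place of code of your own. Each camera call takes 0.05 s, during which the arm holds its last target.

### The job

The leakage breaker that feeds the bench lap is due its test: press its yellow test button so that the blue lever drops and the lap is dead. While it is off, slide each steel blank across the stone plate to feel whether it drags (face still rough) or glides (face already polished); put each rough one flat on the lap inside a ring of its own, set each polished one down gently and flat in the lined tray, all face down as they are, and close the clear cover. Only then lift the lever until it latches on again, and leave the other things on the bench where they are.

Things in the scene. Friction and masses are not known exactly. Their poses are not given: they have to be found in the camera images.
- blank_a: steel test blank, a disc 48 mm in diameter and 30 mm high, about 0.42 kg; origin at the centre of its underside, z up. Its worked face is underneath and cannot be seen; from above all blanks look alike, and the letter says nothing about its finish. May be absent.
- blank_b: steel test blank, a disc 48 mm in diameter and 30 mm high, about 0.42 kg; origin at the centre of its underside, z up. Its worked face is underneath and cannot be seen; from above all blanks look alike, and the letter says nothing about its finish. May be absent.
- blank_c: steel test blank, a disc 48 mm in diameter and 30 mm high, about 0.42 kg; origin at the centre of its underside, z up. Its worked face is underneath and cannot be seen; from above all blanks look alike, and the letter says nothing about its finish. May be absent.
- blank_d: steel test blank, a disc 48 mm in diameter and 30 mm high, about 0.42 kg; origin at the centre of its underside, z up. Its worked face is underneath and cannot be seen; from above all blanks look alike, and the letter says nothing about its finish. May be absent.
- plate_top (a point): centre of the upper face of a fixed stone plate, 160 x 160 mm, 20 mm thick, this face 20 mm above the bench; x and y along its edges, z up. On this plate the friction coefficient of a polished blank is about 0.06 and of a rough one about 0.65: held and pressed down with 10 N, one slides with less than 1 N and the other with about 5 to 7 N; under its own weight alone, with about 0.25 N against 2.2 to 3 N. Elsewhere all blanks rub alike.
- ring_1 (a point): centre of the first of four steel conditioning rings, at the level of the lap plate it stands on (50 mm above the bench), z up. The rings are fixed, 61 mm inside, 73 mm outside, 12 mm high. The bowl around the lap plate is 224 mm across and its rim is 88 mm above the bench.
- ring_2 (a point): the same for the second ring; ring centres lie 54 mm from the bowl's centre, in a square of 76 mm; rings 1 and 2 are the two on the side away from the cover's hinge
- ring_3 (a point): the same for the third ring, on the hinge side
- ring_4 (a point): the same for the fourth ring, on the hinge side
- cover (a joint): angle of the clear round cover of the bowl (rad): 0 shut, lying on the rim; about 1.47 to 1.6 standing open. A stiff hinge holds it at any angle; about 2 to 5 N at the bar moves it.
- cover_bar (a point): middle of the round bar handle at the free edge of the cover, 10 mm thick and 90 mm long, parallel to the hinge, 262 mm from the hinge axis, with a gap of 19 mm between bar and cover edge. With the cover standing open it can be pinched from above across the bar; when the cover is half down it can simply be pushed down. It moves with the cover. Its y axis is along the bar.
- cover_hinge (a point): middle of the cover's hinge axis, 90 mm above the bench, on the side of the bowl away from the bar; its y axis is the hinge axis and its -x axis points over the bowl to where the bar lies when shut (bar then 262 mm along -x and 4 mm above the axis). The bowl's centre is 124 mm along -x. Opening lifts the bar about the +y axis.
- tray: fixed low wooden tray lined with blue cloth, 100 mm (x) by 258 mm (y) inside; origin at the centre of its underside on the bench, inner floor 6 mm above that, walls 6 mm thick and 10 mm above the floor; z up
- test (a joint): travel of the yellow test button (m): 0 out, 0.007 fully in. A spring takes it from 2 N to 5 N; pushed in more than about 3 mm it releases the lever.
- test_top (a point): centre of the top of the yellow test button, 20 mm in diameter, standing 13 mm proud of the breaker; z is its axis, pointing out of the breaker's face, which slopes 0.2 rad down towards the robot side (towards -x of this frame)
- lever (a joint): angle of the blue breaker lever (rad): about 0.1 latched on, leaning away from the robot side; about 1.15 dropped (off), leaning towards it. A spring drives it down unless latched; pushed back to 0 it latches. Lifting it takes about 3 to 5 N at the tip.
- lever_pivot (a point): pivot of the blue lever (a paddle 28 mm wide and 8 mm thick, its rounded tip 44 mm from the pivot), 4 mm below the breaker's raised front; y is the pivot axis, z points out of the face, +x up the slope towards the on side. When off the paddle leans 0.6 rad from z towards -x, when on 0.5 rad towards +x. The test button lies 52 mm along -y of it; the raised front around both is 48 mm (x) by 100 mm (y).
- cupel_1: small white ash cup, 33 mm across, 24 mm high; leave it
- cupel_2: another such cup; leave it
- crucible: clay crucible, 60 mm across, 75 mm high; leave it
- wash_bottle: white wash bottle, 54 mm across, 140 mm high; leave it
- magnifier: black eyepiece magnifier, 36 mm across, 30 mm high; leave it
Not all that is in view belongs to the job. What is shaped like the blank_b but purple or red is not meant.

How it is judged:
On the way, in this order (a step that is already met when the one before it is completed fails the run):
1. the test button has tripped the breaker: the lever has dropped (value of joint lever above 1 rad), for 0.2 s.
2. with the lever still down, every rough blank lies in a ring, every polished one in the tray, and the cover is shut (((z of face_a_c0 in the frame of blank_a above 0.00195 m and x of blank_a in the frame of tray between -0.032 and 0.032 m and y of blank_a in the frame of tray between -0.111 and 0.111 m and z of blank_a in the frame of tray between 0.002 and 0.012 m) or (z of face_a_c0 in the frame of blank_a below 0.00205 m and horizontal distance between blank_a and ring_1 below 0.012 m and z of blank_a in the frame of ring_1 between -0.004 and 0.006 m) or (z of face_a_c0 in the frame of blank_a below 0.00205 m and horizontal distance between blank_a and ring_2 below 0.012 m and z of blank_a in the frame of ring_2 between -0.004 and 0.006 m) or (z of face_a_c0 in the frame of blank_a below 0.00205 m and horizontal distance between blank_a and ring_3 below 0.012 m and z of blank_a in the frame of ring_3 between -0.004 and 0.006 m) or (z of face_a_c0 in the frame of blank_a below 0.00205 m and horizontal distance between blank_a and ring_4 below 0.012 m and z of blank_a in the frame of ring_4 between -0.004 and 0.006 m)) and ((z of face_b_c0 in the frame of blank_b above 0.00195 m and x of blank_b in the frame of tray between -0.032 and 0.032 m and y of blank_b in the frame of tray between -0.111 and 0.111 m and z of blank_b in the frame of tray between 0.002 and 0.012 m) or (z of face_b_c0 in the frame of blank_b below 0.00205 m and horizontal distance between blank_b and ring_1 below 0.012 m and z of blank_b in the frame of ring_1 between -0.004 and 0.006 m) or (z of face_b_c0 in the frame of blank_b below 0.00205 m and horizontal distance between blank_b and ring_2 below 0.012 m and z of blank_b in the frame of ring_2 between -0.004 and 0.006 m) or (z of face_b_c0 in the frame of blank_b below 0.00205 m and horizontal distance between blank_b and ring_3 below 0.012 m and z of blank_b in the frame of ring_3 between -0.004 and 0.006 m) or (z of face_b_c0 in the frame of blank_b below 0.00205 m and horizontal distance between blank_b and ring_4 below 0.012 m and z of blank_b in the frame of ring_4 between -0.004 and 0.006 m)) and ((z of face_c_c0 in the frame of blank_c above 0.00195 m and x of blank_c in the frame of tray between -0.032 and 0.032 m and y of blank_c in the frame of tray between -0.111 and 0.111 m and z of blank_c in the frame of tray between 0.002 and 0.012 m) or (z of face_c_c0 in the frame of blank_c below 0.00205 m and horizontal distance between blank_c and ring_1 below 0.012 m and z of blank_c in the frame of ring_1 between -0.004 and 0.006 m) or (z of face_c_c0 in the frame of blank_c below 0.00205 m and horizontal distance between blank_c and ring_2 below 0.012 m and z of blank_c in the frame of ring_2 between -0.004 and 0.006 m) or (z of face_c_c0 in the frame of blank_c below 0.00205 m and horizontal distance between blank_c and ring_3 below 0.012 m and z of blank_c in the frame of ring_3 between -0.004 and 0.006 m) or (z of face_c_c0 in the frame of blank_c below 0.00205 m and horizontal distance between blank_c and ring_4 below 0.012 m and z of blank_c in the frame of ring_4 between -0.004 and 0.006 m)) and ((z of face_d_c0 in the frame of blank_d above 0.00195 m and x of blank_d in the frame of tray between -0.032 and 0.032 m and y of blank_d in the frame of tray between -0.111 and 0.111 m and z of blank_d in the frame of tray between 0.002 and 0.012 m) or (z of face_d_c0 in the frame of blank_d below 0.00205 m and horizontal distance between blank_d and ring_1 below 0.012 m and z of blank_d in the frame of ring_1 between -0.004 and 0.006 m) or (z of face_d_c0 in the frame of blank_d below 0.00205 m and horizontal distance between blank_d and ring_2 below 0.012 m and z of blank_d in the frame of ring_2 between -0.004 and 0.006 m) or (z of face_d_c0 in the frame of blank_d below 0.00205 m and horizontal distance between blank_d and ring_3 below 0.012 m and z of blank_d in the frame of ring_3 between -0.004 and 0.006 m) or (z of face_d_c0 in the frame of blank_d below 0.00205 m and horizontal distance between blank_d and ring_4 below 0.012 m and z of blank_d in the frame of ring_4 between -0.004 and 0.006 m)) and angle between each of blank_a, blank_b, blank_c, blank_d's own z axis and vertical below 0.1 rad and value of joint cover below 0.05 rad and value of joint lever above 1 rad), for 0.2 s.
3. the lever is up and latched (value of joint lever below 0.2 rad and value of joint cover below 0.05 rad), for 0.3 s.
At the end, for the whole second after the job is handed in: each rough blank (coarse skin proud) lies flat, within 0.1 rad, on the lap plate within 12 mm of a ring's centre, each polished one flat on the tray floor, all at rest; cover shut (under 0.05 rad), lever latched on (under 0.2 rad), button out (all of step 3 and ((z of face_a_c0 in the frame of blank_a above 0.00195 m and x of blank_a in the frame of tray between -0.032 and 0.032 m and y of blank_a in the frame of tray between -0.111 and 0.111 m and z of blank_a in the frame of tray between 0.002 and 0.012 m) or (z of face_a_c0 in the frame of blank_a below 0.00205 m and horizontal distance between blank_a and ring_1 below 0.012 m and z of blank_a in the frame of ring_1 between -0.004 and 0.006 m) or (z of face_a_c0 in the frame of blank_a below 0.00205 m and horizontal distance between blank_a and ring_2 below 0.012 m and z of blank_a in the frame of ring_2 between -0.004 and 0.006 m) or (z of face_a_c0 in the frame of blank_a below 0.00205 m and horizontal distance between blank_a and ring_3 below 0.012 m and z of blank_a in the frame of ring_3 between -0.004 and 0.006 m) or (z of face_a_c0 in the frame of blank_a below 0.00205 m and horizontal distance between blank_a and ring_4 below 0.012 m and z of blank_a in the frame of ring_4 between -0.004 and 0.006 m)) and ((z of face_b_c0 in the frame of blank_b above 0.00195 m and x of blank_b in the frame of tray between -0.032 and 0.032 m and y of blank_b in the frame of tray between -0.111 and 0.111 m and z of blank_b in the frame of tray between 0.002 and 0.012 m) or (z of face_b_c0 in the frame of blank_b below 0.00205 m and horizontal distance between blank_b and ring_1 below 0.012 m and z of blank_b in the frame of ring_1 between -0.004 and 0.006 m) or (z of face_b_c0 in the frame of blank_b below 0.00205 m and horizontal distance between blank_b and ring_2 below 0.012 m and z of blank_b in the frame of ring_2 between -0.004 and 0.006 m) or (z of face_b_c0 in the frame of blank_b below 0.00205 m and horizontal distance between blank_b and ring_3 below 0.012 m and z of blank_b in the frame of ring_3 between -0.004 and 0.006 m) or (z of face_b_c0 in the frame of blank_b below 0.00205 m and horizontal distance between blank_b and ring_4 below 0.012 m and z of blank_b in the frame of ring_4 between -0.004 and 0.006 m)) and ((z of face_c_c0 in the frame of blank_c above 0.00195 m and x of blank_c in the frame of tray between -0.032 and 0.032 m and y of blank_c in the frame of tray between -0.111 and 0.111 m and z of blank_c in the frame of tray between 0.002 and 0.012 m) or (z of face_c_c0 in the frame of blank_c below 0.00205 m and horizontal distance between blank_c and ring_1 below 0.012 m and z of blank_c in the frame of ring_1 between -0.004 and 0.006 m) or (z of face_c_c0 in the frame of blank_c below 0.00205 m and horizontal distance between blank_c and ring_2 below 0.012 m and z of blank_c in the frame of ring_2 between -0.004 and 0.006 m) or (z of face_c_c0 in the frame of blank_c below 0.00205 m and horizontal distance between blank_c and ring_3 below 0.012 m and z of blank_c in the frame of ring_3 between -0.004 and 0.006 m) or (z of face_c_c0 in the frame of blank_c below 0.00205 m and horizontal distance between blank_c and ring_4 below 0.012 m and z of blank_c in the frame of ring_4 between -0.004 and 0.006 m)) and ((z of face_d_c0 in the frame of blank_d above 0.00195 m and x of blank_d in the frame of tray between -0.032 and 0.032 m and y of blank_d in the frame of tray between -0.111 and 0.111 m and z of blank_d in the frame of tray between 0.002 and 0.012 m) or (z of face_d_c0 in the frame of blank_d below 0.00205 m and horizontal distance between blank_d and ring_1 below 0.012 m and z of blank_d in the frame of ring_1 between -0.004 and 0.006 m) or (z of face_d_c0 in the frame of blank_d below 0.00205 m and horizontal distance between blank_d and ring_2 below 0.012 m and z of blank_d in the frame of ring_2 between -0.004 and 0.006 m) or (z of face_d_c0 in the frame of blank_d below 0.00205 m and horizontal distance between blank_d and ring_3 below 0.012 m and z of blank_d in the frame of ring_3 between -0.004 and 0.006 m) or (z of face_d_c0 in the frame of blank_d below 0.00205 m and horizontal distance between blank_d and ring_4 below 0.012 m and z of blank_d in the frame of ring_4 between -0.004 and 0.006 m)) and angle between each of blank_a, blank_b, blank_c, blank_d's own z axis and vertical below 0.1 rad and value of joint test below 0.002 m and linear speed of each of blank_a, blank_b, blank_c, blank_d below 0.02 m/s); the robot touches nothing.
It fails at once if a blank dropped or slammed on the tray floor (over 100 N) (contact force between any of blank_a, blank_b, blank_c, blank_d and tray_c0 above 100 N).
It fails at once if another thing on the bench shifted by more than 40 mm (distance of any of cupel_1, cupel_2, crucible, wash_bottle, magnifier from where it was at the start of the episode above 0.04 m).
Of blank_a, blank_b, blank_c, blank_d only 3 to 4 are there at a start; the rules pass over those that are not, and their reading is None.
At some moment in a run one of blank_a, blank_b, blank_c, blank_d may be knocked a few centimetres aside while the robot is not near it.
It also fails if it takes over 210 s, if anything falls off the work surface, if the arm or the gripper's body presses on something with over 40 N, if the wrist force passes 120 N, or if a joint passes its speed limit or range.

## Working session

There is one attempt and no reset: what is moved stays moved. The work goes in short steps, Python scripts to look and compute and a shell command to move; the robot and the scene stay as the last step left them, time stands still between calls to the robot, and variables do not carry over. Pictures are saved under pics/ and viewed, and the job is handed in when it is done.

```bash
ls; mkdir -p pics
cat > h.py <<'E'
import numpy as np, cv2
from station import get_obs, snapshot
def snap(n,f):
    s=snapshot(n); cv2.imwrite('pics/'+f,cv2.cvtColor(s['pixels'],cv2.COLOR_RGB2BGR)); np.savez('pics/'+f[:-4]+'.npz',**s); return s
def ld(f): return dict(np.load('pics/'+f+'.npz'))
def P(s,u,v,d=None):
    f=192/np.tan(np.radians(float(s['fovy']))/2)
    if d is None: d=s['depth'][int(round(v)),int(round(u))]
    p=np.array([(u-s['cx'])/f*d,(v-s['cy'])/f*d,d,1.]); return (s['extrinsics']@p)[:3]
def ray(s,u,v,z):
    a=s['extrinsics'][:3,3]; b=P(s,u,v,1.0); t=(z-a[2])/(b[2]-a[2]); return a+t*(b-a)
def pix(s,p):
    f=192/np.tan(np.radians(float(s['fovy']))/2)
    c=np.linalg.inv(s['extrinsics'])@np.append(p,1); return c[0]/c[2]*f+s['cx'],c[1]/c[2]*f+s['cy']
E
python3 - <<'E'
from h import *
for n in ['scene','side','wrist']:
    s=snap(n,n+'0.png'); print(n,s['fovy'],s['cx'],s['cy'],s['extrinsics'].round(3).tolist())
print(get_obs())
E
```

```text
pics
scene 48.36486157099505 253.1022998353372 192.2465860592901 [[-0.551, 0.634, -0.542, 1.176], [0.834, 0.414, -0.364, 0.538], [-0.006, -0.653, -0.757, 1.114], [0.0, 0.0, 0.0, 1.0]]
side 52.703034478496896 254.97816052645578 194.8397001729728 [[-0.992, -0.07, 0.105, 0.347], [-0.125, 0.672, -0.73, 0.764], [-0.019, -0.738, -0.675, 0.771], [0.0, 0.0, 0.0, 1.0]]
wrist 70.01445409337337 256.0241599054658 192.29562862314708 [[0.23, 0.934, 0.274, 0.088], [0.973, -0.22, -0.067, 0.673], [-0.002, 0.282, -0.959, 0.374], [0.0, 0.0, 0.0, 1.0]]
{'time_s': 0.15, 'qpos': array([-1.44611077,  0.47761023,  0.02231398,  1.55619099, -0.01147018,
        1.10932614, -0.08311006]), 'joint_vel': array([-6.49116547e-04, -2.44802511e-03, -9.25734214e-05, -2.28432796e-03,
        1.22884695e-03, -4.95360278e-04, -9.30557897e-05]), 'tau': array([ 2.84093956e-03, -5.96921504e+01,  1.61014002e+00, -2.81487805e+01,
        1.26225603e-02,  6.58899095e-03,  6.10204393e-05]), 'tool_pos': array([0.15564236, 0.65659696, 0.40396235]), 'tcp_rot': array([-2.68965522e-05,  1.16105095e-01,  9.93236685e-01, -7.02908746e-04]), 'contact_force': array([-0.03920458, -0.55802336, -0.47829527]), 'wrist_torque': array([ 0.05110037,  0.00484075, -0.03452641]), 'grip_width': 0.08551324103273641}
```

View pics/scene0.png

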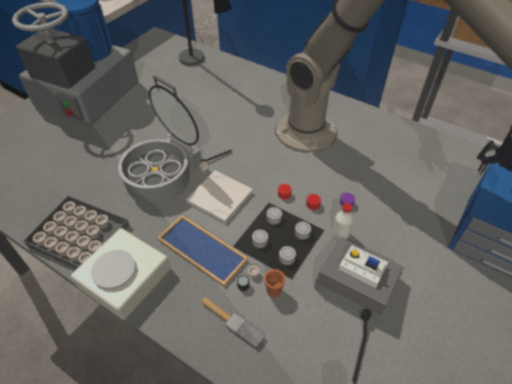

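View pics/side0.png

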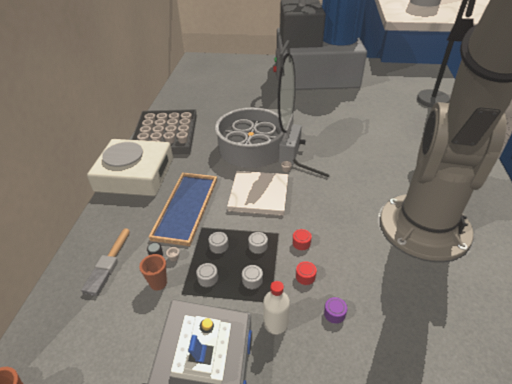

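View pics/wrist0.png

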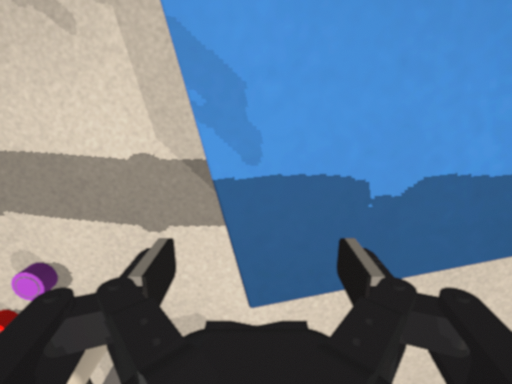

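Four blanks lie on the black mat (scene px about 275,215; 303,230; 260,239; 288,255). The plate is at 220,196, the bowl at 155,170 with the cover open, the tray at 203,248, and the breaker at 362,272 (yellow button 354,254, blue lever 374,263).

Run:
```python
from h import *
s=ld('scene0'); d=ld('side0')
print('origin px',pix(s,[0,0,0]),pix(d,[0,0,0]))
for nm,im in (('scene',s),('side',d)):
    g=im['pixels']; cv2.imwrite(f'pics/{nm}_crop.png', cv2.cvtColor(cv2.resize(g[130:330,100:430] if nm=='scene' else g[30:384,80:360],None,fx=2.2 if nm=='scene' else 1.65,fy=2.2 if nm=='scene' else 1.65,interpolation=cv2.INTER_CUBIC),cv2.COLOR_RGB2BGR))
pts={'bl1':(275,215),'bl2':(303,230),'bl3':(260,239),'bl4':(288,255),'plate':(220,196),'tray':(203,248),'button':(354,253),'lever':(374,263),'bar':(165,87),'hinge':(196,152),'lapc':(155,170),'bottle':(344,210),'red1':(285,190),'cruc':(275,276)}
for k,(u,v) in pts.items(): print(k,P(s,u,v).round(4))
```

```text
origin px (np.float64(305.5855199373579), np.float64(130.7796031448033)) (np.float64(424.1976563972466), np.float64(224.6803115287034))
bl1 [0.4404 0.1284 0.0282]
bl2 [0.4477 0.2341 0.0352]
bl3 [0.5503 0.142  0.0377]
bl4 [0.5526 0.2418 0.0372]
plate [ 0.465  -0.0731  0.0166]
tray [0.6558 0.0014 0.0055]
button [0.5003 0.4127 0.1257]
lever [0.5046 0.471  0.1325]
bar [ 0.0832 -0.6531  0.0017]
hinge [ 0.3843 -0.2323  0.0726]
lapc [ 0.5177 -0.3078  0.0551]
bottle [0.3834 0.3263 0.1304]
red1 [0.3336 0.1021 0.031 ]
cruc [0.6413 0.2506 0.053 ]
```

View pics/scene_crop.png

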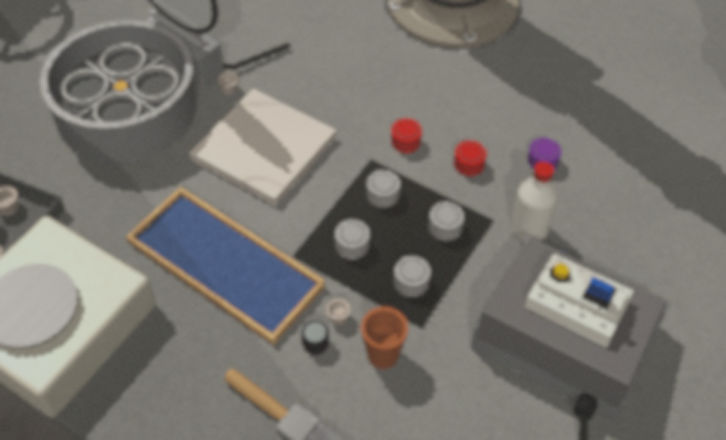

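View pics/side_crop.png

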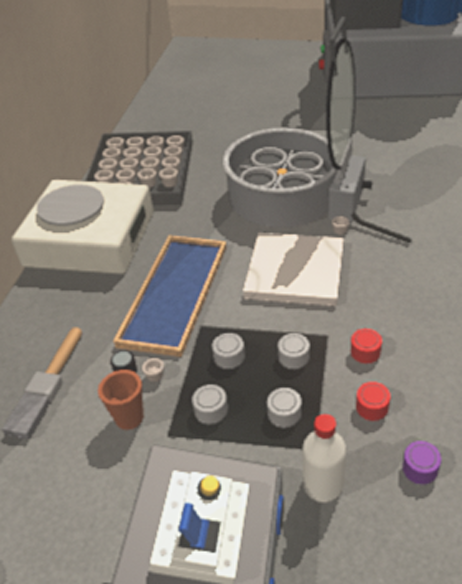

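Run:
```python
from h import *
def cloud(s):
    f=192/np.tan(np.radians(float(s['fovy']))/2); v,u=np.mgrid[:384,:512]; d=s['depth']
    p=np.stack([(u-s['cx'])/f*d,(v-s['cy'])/f*d,d,np.ones_like(d)],-1); return p@s['extrinsics'].T[:,:3]
for nm in ('scene','side'):
    s=ld(nm+'0'); c=cloud(s); hsv=cv2.cvtColor(s['pixels'],cv2.COLOR_RGB2HSV); ok=s['depth']>0
    H,S,V=[hsv[...,i] for i in range(3)]
    x,y,z=[c[...,i] for i in range(3)]
    def rep(name,m,mn=15):
        n,l,st,ce=cv2.connectedComponentsWithStats(m.astype(np.uint8))
        for i in range(1,n):
            if st[i,4]>=mn:
                q=c[l==i]; print(nm,name,st[i,4],'px',ce[i].round(1),'med',np.median(q,0).round(4),'mid',((q.min(0)+q.max(0))/2).round(4),'ext',np.ptp(q,axis=0).round(3))
    rep('yellow',ok&(H>18)&(H<35)&(S>150)&(V>100)&(z>.08))
    rep('blue',ok&(H>100)&(H<130)&(S>120)&(z>.1)&(x>.4)&(x<.65)&(y>.4)&(y<.6))
    rep('blank',ok&(z>.027)&(z<.05)&(S<60)&(x>.38)&(x<.62)&(y>.07)&(y<.3))
    rep('plate',ok&(z>.013)&(z<.03)&(x>.33)&(x<.6)&(y>-.2)&(y<.05)&(V>60),300)
    rep('traycloth',ok&(H>100)&(H<130)&(S>80)&(z>-.003)&(z<.02)&(x>.5)&(x<.8)&(y>-.25)&(y<.2),300)
    # rim
    m=ok&(z>.082)&(z<.096)&(x>.38)&(x<.68)&(y>-.46)&(y<-.16)&(S<70)
    q=c[m]; A=np.c_[2*q[:,:2],np.ones(len(q))]; b=(q[:,:2]**2).sum(1)
    for _ in range(5):
        sol=np.linalg.lstsq(A,b,rcond=None)[0]; r=np.sqrt(sol[2]+sol[0]**2+sol[1]**2); e=np.abs(np.hypot(*(A[:,:2]/2-sol[:2]).T)-r); k=e<max(.006,np.percentile(e,85)); A,b=A[k],b[k]
    print(nm,'rim',sol[:2],r,len(b))
    rep('yl lap',ok&(H>10)&(H<35)&(S>130)&(z>.04)&(z<.075)&(y<-.2)&(x<.7),4)
    rep('cover',ok&(z>.12)&(z<.4)&(x>.3)&(x<.55)&(y>-.4)&(y<-.1),30)
```

```text
scene yellow 34 px [354.4 253.2] med [0.4984 0.4138 0.123 ] mid [0.4975 0.4131 0.1228] ext [0.017 0.017 0.011]
scene blue 59 px [372.7 261.1] med [0.5071 0.4662 0.1457] mid [0.5065 0.4664 0.137 ] ext [0.01  0.024 0.034]
scene blank 150 px [274.3 213.5] med [0.4402 0.1251 0.0332] mid [0.4389 0.1243 0.0332] ext [0.049 0.048 0.012]
scene blank 160 px [302.9 228.2] med [0.4403 0.2303 0.0335] mid [0.44   0.2296 0.0334] ext [0.048 0.047 0.012]
scene blank 165 px [260.1 236.4] med [0.5395 0.1366 0.0334] mid [0.5384 0.135  0.0338] ext [0.048 0.046 0.012]
scene blank 178 px [287.3 253.4] med [0.5462 0.2367 0.0339] mid [0.545  0.2357 0.0333] ext [0.049 0.047 0.012]
scene plate 1749 px [219.9 195.3] med [ 0.4646 -0.0731  0.0191] mid [ 0.4588 -0.077   0.0203] ext [0.165 0.163 0.014]
scene traycloth 1905 px [203.  249.1] med [0.659  0.0049 0.0062] mid [ 0.6585 -0.0025  0.0064] ext [0.101 0.249 0.015]
scene rim [ 0.51397084 -0.31073425] 0.11110113396240896 461
scene yl lap 11 px [154.5 168.4] med [ 0.5119 -0.315   0.0549] mid [ 0.514  -0.3145  0.0563] ext [0.011 0.011 0.005]
scene cover 1703 px [1
[... 578 characters left out ...]
2386 0.0321] mid [0.5441 0.2371 0.0315] ext [0.047 0.047 0.009]
side blank 286 px [251.3 273.3] med [0.4374 0.2317 0.0321] mid [0.438  0.2311 0.0316] ext [0.047 0.047 0.009]
side plate 2032 px [258.1 190.7] med [ 0.4582 -0.0694  0.0177] mid [ 0.4588 -0.0789  0.018 ] ext [0.161 0.166 0.01 ]
side traycloth 1840 px [184.  208.4] med [0.66   0.013  0.0044] mid [ 0.66   -0.0021  0.0045] ext [0.103 0.248 0.009]
side rim [ 0.51284862 -0.31047173] 0.11111827175695906 344
side yl lap 10 px [250.3 133.2] med [ 0.5128 -0.3105  0.0541] mid [ 0.5121 -0.3131  0.0537] ext [0.011 0.016 0.006]
side cover 1165 px [285.1  87.6] med [ 0.401  -0.2785  0.2366] mid [ 0.3978 -0.2907  0.2375] ext [0.042 0.218 0.235]
```

Run:
```python
from h import *
s=ld('scene0'); d=ld('side0')
for nm,im,(u0,u1,v0,v1) in (('scene',s,(110,200,130,205)),('side',d,(205,310,30,180))):
    g=cv2.resize(im['pixels'][v0:v1,u0:u1],None,fx=6 if nm=='scene' else 4,fy=6 if nm=='scene' else 4,interpolation=cv2.INTER_CUBIC)
    cv2.imwrite(f'pics/{nm}_lap.png',cv2.cvtColor(g,cv2.COLOR_RGB2BGR))
for u,v in ((155.5,158.2),(173.6,167.3),(137.3,169.5),(154.5,179)):
    p=ray(s,u,v,.062); print(p, p[:2]-[.5135,-.3105], np.hypot(*(p[:2]-[.5135,-.3105])), np.degrees(np.arctan2(*(p[:2]-[.5135,-.3105])[::-1])))
# button refine
for nm,im in (('scene',s),('side',d)):
    h=cv2.cvtColor(im['pixels'],cv2.COLOR_RGB2HSV); m=(h[...,0]>18)&(h[...,0]<35)&(h[...,1]>130)
    n,l,st,ce=cv2.connectedComponentsWithStats(m.astype(np.uint8))
    for i in range(1,n):
        if st[i,4]>12: print(nm,ce[i],st[i]); print(ray(im,*ce[i],.127))
```

```text
[ 0.47805768 -0.33944516  0.062     ] [-0.03544232 -0.02894516] 0.04576003087333709 -140.76205024958247
[ 0.47741483 -0.25749521  0.062     ] [-0.03608517  0.05300479] 0.06412212621673591 124.24667066654897
[ 0.55320423 -0.35462019  0.062     ] [ 0.03970423 -0.04412019] 0.059355003823779846 -48.01561435157219
[ 0.55414512 -0.27557103  0.062     ] [0.04064512 0.03492897] 0.0535915935144529 40.6745927308518
scene [354.27777778 253.16666667] [351 250   7   7  36]
[0.50122215 0.41373971 0.127     ]
side [206.57647059 323.95294118] [202 319  11  11  85]
[0.49156206 0.4194728  0.127     ]
```

View pics/scene_lap.png

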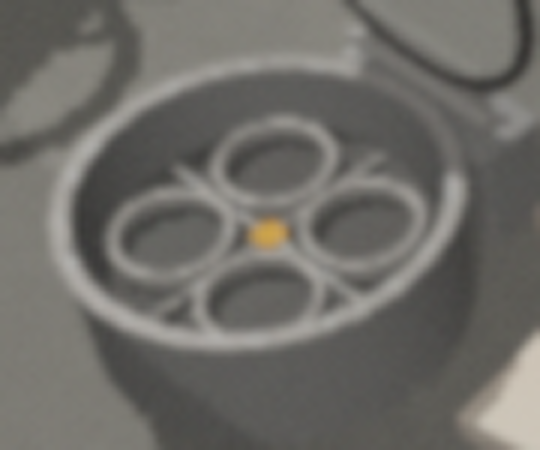

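View pics/side_lap.png

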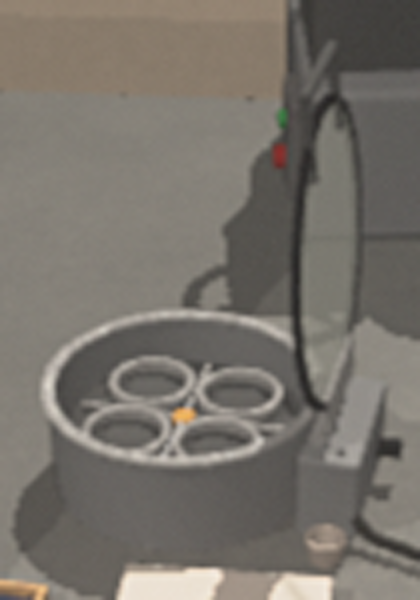

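```bash
cat >> h.py <<'E'
def tri(l):
    A=[];b=[]
    for s,u,v in l:
        a=s['extrinsics'][:3,3]; r=P(s,u,v,1.0)-a; r/=np.linalg.norm(r); M=np.eye(3)-np.outer(r,r); A.append(M);b.append(M@a)
    return np.linalg.lstsq(np.vstack(A),np.hstack(b),rcond=None)[0]
E
python3 - <<'E'
from h import *
s=ld('scene0'); d=ld('side0')
print('btn',tri([(s,354.28,253.17),(d,206.58,323.95)]))
R=[((155.8,156.7),(243,125.3)),((170.3,167.2),(264.5,128)),((138,169),(237,137.8)),((153.3,179.5),(259.5,140))]
S=[ray(s,*a,.062)[:2] for a,_ in R]; D=[ray(d,*b,.062)[:2] for _,b in R]
print(np.round(S,4),np.mean(S,0)); print(np.round(D,4),np.mean(D,0))
# match nearest
for p in S: print(p, [round(float(np.hypot(*(p-q))),3) for q in D])
E
```

```text
btn [0.49390385 0.41285093 0.11575367]
[[ 0.4719 -0.3436]
 [ 0.4832 -0.2673]
 [ 0.5502 -0.3543]
 [ 0.558  -0.2774]] [ 0.51582474 -0.31064143]
[[ 0.5416 -0.3443]
 [ 0.4675 -0.3346]
 [ 0.5499 -0.2687]
 [ 0.476  -0.2633]] [ 0.50874265 -0.3027224 ]
[ 0.47186729 -0.34360408] [0.07, 0.01, 0.108, 0.08]
[ 0.48323608 -0.2672956 ] [0.097, 0.069, 0.067, 0.008]
[ 0.55015115 -0.35426593] [0.013, 0.085, 0.086, 0.117]
[ 0.55804446 -0.27740011] [0.069, 0.107, 0.012, 0.083]
```

```bash
python3 -m crank '[[1,0.16,-0.115,0,0],[1,0.16,-0.115,0,0],[1,0.16,-0.115,0,0],[1,0.16,-0.115,0,0],[1,0.16,-0.115,0,0],[1,0.16,-0.115,0,0],[1,0.16,-0.115,0,0],[1,0.16,-0.115,0,0],[1,0.16,-0.115,0,0],[1,0.16,-0.115,0,0]]' 30
python3 - <<'E'
from h import *
snap('wrist','w1.png')
E
```

```text
time_s: 0.98
tool_pos: [0.477, 0.4254, 0.4046]
tcp_rot: [-0.0, 0.116, 0.993, -0.0]
contact_force: [0.6, 0.9, -0.3]
grip_width: 0.0
```

View pics/w1.png

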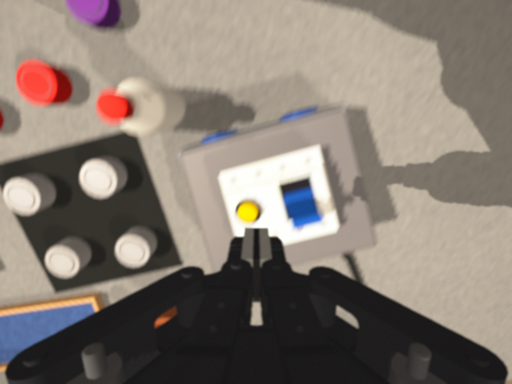

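The wrist view shows the yellow button at px (248,211) and the blue lever at (302,203), latched. I'll measure both.

Run:
```python
from h import *
w=ld('w1'); h=cv2.cvtColor(w['pixels'],cv2.COLOR_RGB2HSV)
for nm,m in (('y',(h[...,0]>18)&(h[...,0]<35)&(h[...,1]>130)),('b',(h[...,0]>100)&(h[...,0]<130)&(h[...,1]>130))):
    n,l,st,ce=cv2.connectedComponentsWithStats(m.astype(np.uint8))
    for i in range(1,n):
        if st[i,4]>80: 
            q=np.array([P(w,u,v) for v,u in np.argwhere(l==i)]); print(nm,ce[i],st[i],np.median(q,0),q.min(0),q.max(0))
            for z in (.11,.115,.12,.125): print(ray(w,*ce[i],z))
```

```text
y [247.71388889 211.16666667] [237 201  22  21 360] [0.49630177 0.41248736 0.12660759] [0.48666999 0.40077393 0.11485394] [0.50994044 0.42284824 0.12952346]
[0.50223094 0.41052784 0.11      ]
[0.50046936 0.4111134  0.115     ]
[0.49870778 0.41169895 0.12      ]
[0.49694621 0.4122845  0.125     ]
b [300.96583851 205.82401656] [284 186  37  40 966] [0.49948354 0.46249543 0.13458815] [0.40883511 0.44157291 0.11289872] [0.51409763 0.47622337 0.37509132]
[0.50910409 0.46490682 0.11      ]
[0.50721288 0.46446671 0.115     ]
[0.50532166 0.4640266  0.12      ]
[0.50343045 0.46358649 0.125     ]
```

```bash
python3 -m crank '[[1,0.1,-0.065,-0.1,0],[1,0,0,-0.15,0],[1,0,0,-0.15,0],[1,0,0,-0.09,0],[1,0,0,0,0]]'; python3 -m crank '[[1,0,0,-0.015,0],[1,0,0,-0.01,0],[1,0,0,-0.01,0],[1,0,0,0,0]]'
```

```text
time_s: 1.45
tool_pos: [0.4941, 0.4128, 0.3019]
tcp_rot: [-0.003, 0.116, 0.993, -0.003]
contact_force: [-0.8, -0.6, -0.0]
grip_width: -0.0002
time_s: 1.78
tool_pos: [0.496, 0.4142, 0.301]
tcp_rot: [0.001, 0.116, 0.993, 0.001]
contact_force: [0.1, 1.0, 0.6]
grip_width: -0.0
```

```bash
python3 -m crank '[[1,0,0,-0.02,0],[1,0,0,0,0]]'; python3 -m crank '[[1,0,0,-0.015,0],[1,0,0,0,0],[1,0,0,0,0]]'
```

```text
time_s: 1.95
tool_pos: [0.496, 0.4141, 0.2964]
tcp_rot: [0.001, 0.116, 0.993, 0.001]
contact_force: [0.2, -0.5, 4.4]
grip_width: 0.0
time_s: 2.2
tool_pos: [0.4963, 0.4141, 0.2938]
tcp_rot: [0.001, 0.116, 0.993, 0.001]
contact_force: [0.4, 0.8, 6.3]
grip_width: -0.0
```

Run:
```python
from h import *
snap('side','s2.png')
```

```text
(no output)
```

View pics/s2.png

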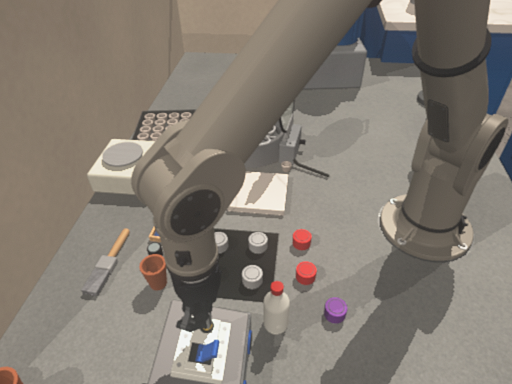

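The lever has dropped: the blue paddle now leans towards the robot (px 208,350). Next I'll lift off and go to the first blank.

```bash
python3 -m crank '[[1,0,0,0.1,0],[1,0,0,0.15,0],[-1,0.04,-0.17,0,0],[-1,0.05,-0.18,0,0],[-1,0.05,-0.18,0,0],[-1,0.05,-0.18,0,0],[-1,0.05,-0.18,0,0],[-1,0,0,0,0],[-1,0,0,0,0]]'
python3 - <<'E'
from h import *
snap('wrist','w3.png');snap('side','s3.png')
E
```

```text
time_s: 3.0
tool_pos: [0.5444, 0.2327, 0.3425]
tcp_rot: [-0.0, 0.119, 0.993, -0.001]
contact_force: [-0.4, 1.7, -0.5]
grip_width: 0.0833
```

View pics/w3.png

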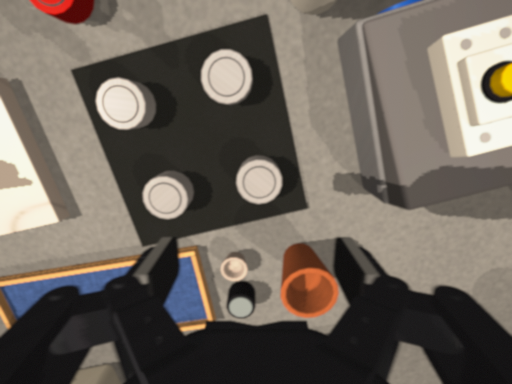

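View pics/s3.png

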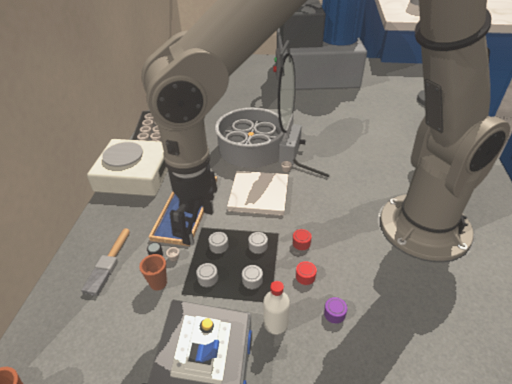

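```bash
cat > bl.py <<'E'
from h import *
def blanks(s,zt=.032):
    h=cv2.cvtColor(s['pixels'],cv2.COLOR_RGB2HSV)
    f=192/np.tan(np.radians(float(s['fovy']))/2); v,u=np.mgrid[:384,:512]; d=s['depth']
    c=np.stack([(u-s['cx'])/f*d,(v-s['cy'])/f*d,d,np.ones_like(d)],-1)@s['extrinsics'].T[:,:3]
    m=(d>0)&(h[...,1]<60)&(abs(c[...,2]-zt)<.006)&(h[...,2]>90)
    m=cv2.morphologyEx(m.astype(np.uint8),cv2.MORPH_OPEN,np.ones((3,3)))
    cs,_=cv2.findContours(m,cv2.RETR_EXTERNAL,cv2.CHAIN_APPROX_NONE)
    out=[]
    for k in cs:
        if len(k)<12: continue
        q=np.array([ray(s,a[0][0],a[0][1],zt)[:2] for a in k]); (x,y),r=cv2.minEnclosingCircle(q.astype(np.float32)*1000)
        if 20<r<30: out.append((round(x/1000,4),round(y/1000,4),round(r,1)))
    return out
if __name__=='__main__':
    import sys
    print(blanks(snap('wrist','wl.png')))
E
python3 - <<'E'
from bl import *
print(blanks(ld('w3')),blanks(ld('s3')))
E
```

```text
[(0.5394, 0.1339, 25.1), (0.5455, 0.2349, 24.4), (0.4387, 0.1233, 25.5), (0.4392, 0.2287, 24.2)] [(0.4376, 0.2319, 25.2), (0.5433, 0.2382, 25.5), (0.4366, 0.1268, 25.7), (0.5365, 0.1372, 25.6), (1.4142, -0.3112, 21.7), (1.4133, -0.49, 22.0), (1.4159, -0.6532, 24.4)]
```

```bash
python3 -m crank '[[-1,0,0.015,-0.16,0],[-1,0,0,-0.18,0],[-1,0,0,-0.18,0],[-1,0,0,-0.14,0],[-1,0,0,-0.09,0],[-1,0,0,-0.04,0],[-1,0,0,0,0],[-1,0,0,0,0]]'; python3 -m crank '[[1,0,0,0,0],[1,0,0,0,0],[1,0,0,0,0],[1,0,0,0,0],[1,0,0,0,0],[1,0,0,0,0]]' 40
```

```text
time_s: 3.77
tool_pos: [0.5437, 0.24, 0.185]
tcp_rot: [-0.0, 0.115, 0.993, 0.0]
contact_force: [0.4, 0.7, 0.7]
grip_width: 0.085
time_s: 4.27
tool_pos: [0.5441, 0.2381, 0.1862]
tcp_rot: [0.0, 0.117, 0.993, 0.0]
contact_force: [-1.9, -2.9, 9.2]
grip_width: 0.0465
```

```bash
python3 -m crank '[[1,0,0,0.15,0],[1,0,0,0.17,0],[1,-0.06,-0.19,0,0],[1,-0.06,-0.19,0,0],[1,-0.06,-0.19,0,0],[1,-0.06,-0.19,0,0],[1,-0.06,-0.19,0,0],[1,-0.06,-0.19,0,0],[1,-0.06,-0.19,0,0],[1,0,-0.035,0,0]]'; python3 -m crank '[[1,0,0,0,0],[1,0,0,0,0],[1,0,0,-0.1,0],[1,0,0,-0.09,0],[1,0,0,-0.02,0],[1,0,0,0,0]]'
```

```text
time_s: 5.1
tool_pos: [0.456, -0.0408, 0.2485]
tcp_rot: [-0.002, 0.121, 0.993, -0.002]
contact_force: [-0.7, 0.0, -5.3]
grip_width: 0.0461
time_s: 5.6
tool_pos: [0.4595, -0.0328, 0.2057]
tcp_rot: [-0.001, 0.115, 0.993, 0.0]
contact_force: [0.2, 0.3, -4.6]
grip_width: 0.0465
```

```bash
python3 -m crank '[[1,0,0,-0.012,0],[1,0,0,0,0],[1,0,0,0,0]]'; python3 -m crank '[[1,0,0,-0.01,0],[1,0,0,0,0],[1,0,0,0,0]]'
```

```text
time_s: 5.85
tool_pos: [0.4602, -0.0339, 0.2049]
tcp_rot: [0.001, 0.116, 0.993, 0.0]
contact_force: [0.5, -0.6, -4.6]
grip_width: 0.0465
time_s: 6.1
tool_pos: [0.4603, -0.0341, 0.2029]
tcp_rot: [0.001, 0.116, 0.993, 0.0]
contact_force: [-0.2, 1.0, 0.9]
grip_width: 0.0465
```

```bash
python3 -m crank '[[1,0,0,-0.01,0],[1,0,0,0,0],[1,0,0,0,0]]'; python3 -m crank '[[1,0,-0.03,0,0],[1,0,-0.03,0,0],[1,0,-0.03,0,0]]';python3 -m crank '[[1,0,-0.03,0,0],[1,0,-0.03,0,0]]';python3 -m crank '[[1,0,-0.03,0,0],[1,0,-0.03,0,0]]'
```

```text
time_s: 6.35
tool_pos: [0.4604, -0.0342, 0.2027]
tcp_rot: [0.001, 0.116, 0.993, 0.001]
contact_force: [-8.8, 1.4, 31.8]
grip_width: 0.0469
time_s: 6.6
tool_pos: [0.462, -0.0478, 0.2028]
tcp_rot: [0.002, 0.114, 0.994, 0.003]
contact_force: [-1.1, 17.0, 23.0]
grip_width: 0.0465
time_s: 6.77
tool_pos: [0.4625, -0.0601, 0.2028]
tcp_rot: [0.003, 0.114, 0.994, 0.003]
contact_force: [-0.4, 17.0, 21.7]
grip_width: 0.0465
time_s: 6.93
tool_pos: [0.4627, -0.0722, 0.2028]
tcp_rot: [0.003, 0.114, 0.994, 0.003]
contact_force: [-0.1, 16.3, 21.2]
grip_width: 0.0465
```

Sliding force is 17 N at a normal force of about 26 N (mu about 0.65), so blank 1 is rough. It goes to an outer ring, and I'll hover high first to check the arm clears the open cover.

```bash
python3 -m crank '[[1,0,0,0.1,0],[1,0.06,0,0.19,-0.1],[1,0.06,0,0.19,-0.15],[1,0.1,0,0.17,-0.15],[1,0.1,0,0.17,-0.15],[1,0.1,0,0.17,-0.15],[1,0,-0.2,0,-0.15],[1,0,-0.2,0,0],[1,0,-0.2,0,0],[1,0,-0.2,0,0]]'; python3 -m crank '[[1,0,-0.2,0,0],[1,0,-0.2,0,0],[1,0,-0.2,0,0],[1,0,0,0,0],[1,0,0,0,0]]';  python3 - <<'E'
from h import *
snap('wrist','w4.png');snap('side','s4.png');snap('scene','c4.png')
E
```

```text
time_s: 7.77
tool_pos: [0.5431, -0.2375, 0.398]
tcp_rot: [-0.0, 0.435, 0.901, -0.0]
contact_force: [1.2, -0.2, -5.0]
grip_width: 0.0464
time_s: 8.18
tool_pos: [0.5417, -0.3595, 0.3975]
tcp_rot: [-0.001, 0.438, 0.899, -0.001]
contact_force: [-0.4, 0.7, -5.6]
grip_width: 0.0459
```

View pics/w4.png

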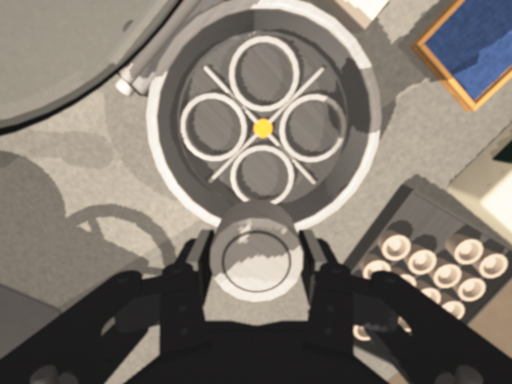

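View pics/s4.png

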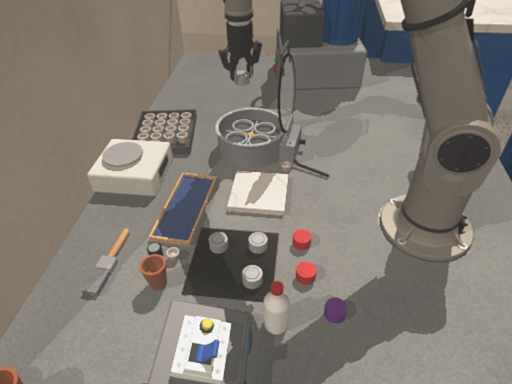

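View pics/c4.png

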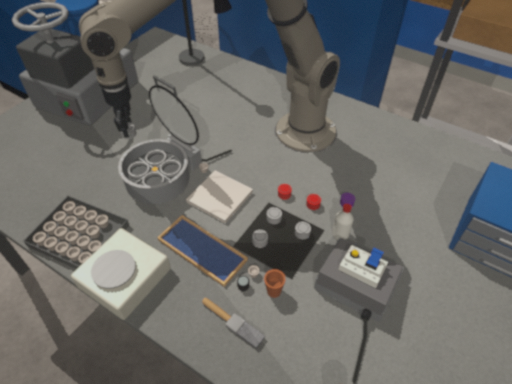

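Run:
```python
from h import *
w=ld('w4')
# hough circles
g=cv2.cvtColor(w['pixels'],cv2.COLOR_RGB2GRAY); g2=g[:230]
c=cv2.HoughCircles(g2,cv2.HOUGH_GRADIENT,1,40,param1=100,param2=22,minRadius=26,maxRadius=42)
for u,v,r in c[0]: print((u,v,r),ray(w,u,v,.062).round(4))
for u,v in ((264,73),(213,127),(312,127),(262,175),(263,128)): print((u,v),ray(w,u,v,.062).round(4))
s=ld('c4')
for u,v in ((103,42),(97,60),(125,22),(140,15),(160,8),(115,75)): print((u,v),P(s,u,v).round(3))
```

```text
(np.float32(310.5), np.float32(125.5), np.float32(35.8)) [ 0.5537 -0.2787  0.062 ]
(np.float32(267.5), np.float32(72.5), np.float32(39.2)) [ 0.4837 -0.266   0.062 ]
(np.float32(219.5), np.float32(127.5), np.float32(33.7)) [ 0.4772 -0.3413  0.062 ]
(np.float32(262.5), np.float32(176.5), np.float32(31.4)) [ 0.548  -0.3552  0.062 ]
(264, 73) [ 0.4812 -0.2686  0.062 ]
(213, 127) [ 0.4714 -0.3453  0.062 ]
(312, 127) [ 0.5561 -0.2789  0.062 ]
(262, 175) [ 0.5465 -0.3542  0.062 ]
(263, 128) [ 0.5148 -0.3125  0.062 ]
(103, 42) [ 0.571 -0.312  0.557]
(97, 60) [ 0.583 -0.341  0.504]
(125, 22) [ 0.516 -0.278  0.595]
(140, 15) [ 0.484 -0.256  0.605]
(160, 8) [ 0.441 -0.227  0.612]
(115, 75) [ 0.561 -0.316  0.455]
```

```bash
python3 - <<'E'
from h import *
w=ld('w4'); print(ray(w,258,262,.2435), get_obs()['tool_pos'])
E
python3 -m crank '[[1,0.024,0.024,-0.12,0],[1,0,0,-0.16,0],[1,0,0,-0.16,0],[1,0,0,-0.16,0],[1,0,0,-0.06,0],[1,0,0,0,0],[1,0,0,0,0]]'
python3 - <<'E'
from h import *
snap('wrist','w5.png');snap('side','s5.png')
E
```

```text
[ 0.54506733 -0.36106319  0.2435    ] [ 0.54398954 -0.35473536  0.39751903]
time_s: 8.92
tool_pos: [0.5491, -0.3507, 0.2668]
tcp_rot: [-0.0, 0.435, 0.901, 0.0]
contact_force: [0.0, 0.1, -4.3]
grip_width: 0.0464
```

View pics/w5.png

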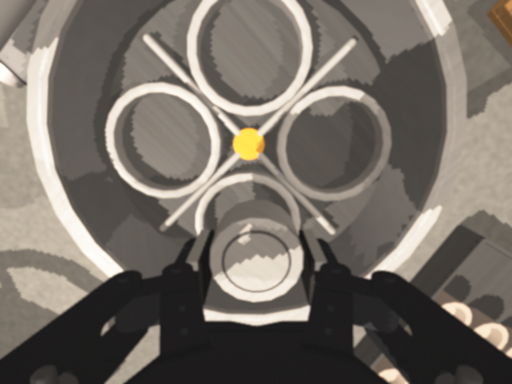

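View pics/s5.png

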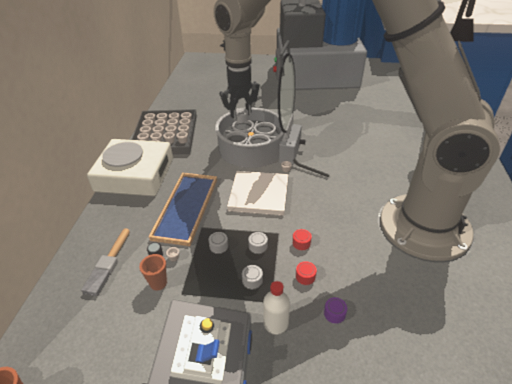

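Run:
```python
from h import *
w=ld('w5'); o=get_obs(); print(o['tool_pos'],o['contact_force'])
print('blank',ray(w,252,260,o['tool_pos'][2]-.154))
g=cv2.cvtColor(w['pixels'],cv2.COLOR_RGB2GRAY)
c=cv2.HoughCircles(g[:235],cv2.HOUGH_GRADIENT,1,50,param1=100,param2=25,minRadius=40,maxRadius=70)
for u,v,r in c[0]: print((u,v,r),ray(w,u,v,.062).round(4))
print('hub',ray(w,249,144,.055))
for u,v in ((250,50),(163,139),(335,143)): print(ray(w,u,v,.062).round(4))
```

```text
[ 0.54952734 -0.35175048  0.2687056 ] [ 0.08386145  0.08307503 -4.84452185]
blank [ 0.54903117 -0.35215351  0.1147056 ]
(np.float32(332.5), np.float32(140.5), np.float32(58.3)) [ 0.5547 -0.2785  0.062 ]
(np.float32(168.5), np.float32(134.5), np.float32(63.8)) [ 0.4716 -0.3399  0.062 ]
(np.float32(256.5), np.float32(46.5), np.float32(60.6)) [ 0.4838 -0.2665  0.062 ]
(np.float32(246.5), np.float32(226.5), np.float32(54.0)) [ 0.5484 -0.3587  0.062 ]
hub [ 0.51515599 -0.31377158  0.055     ]
[ 0.482  -0.2703  0.062 ]
[ 0.4704 -0.3444  0.062 ]
[ 0.557  -0.2786  0.062 ]
```

```bash
python3 -m crank '[[1,-0.012,-0.017,0,0],[1,0,0,0,0],[1,0,0,-0.08,0],[1,0,0,-0.06,0],[1,0,0,-0.025,0],[1,0,0,0,0],[1,0,0,0,0]]'; python3 -m crank '[[1,0,0,-0.01,0],[1,0,0,0,0],[1,0,0,0,0]]'
```

```text
time_s: 9.6
tool_pos: [0.5461, -0.3549, 0.2333]
tcp_rot: [-0.0, 0.435, 0.9, 0.0]
contact_force: [0.3, -0.6, -5.4]
grip_width: 0.0465
time_s: 9.85
tool_pos: [0.5462, -0.3551, 0.2327]
tcp_rot: [0.0, 0.435, 0.9, 0.0]
contact_force: [-3.0, 1.9, 5.8]
grip_width: 0.0464
```

```bash
python3 -m crank '[[-0.45,0,0,0,0],[-0.45,0,0,0,0],[-0.45,0,0,0.05,0],[-0.45,0,0,0.15,0],[-0.45,0,0,0.19,0],[-0.45,0,0,0.19,0],[-0.45,0,0,0.19,0],[-0.45,0,0,0.1,0],[-0.45,0,0,0,0]]'
python3 - <<'E'
from h import *
w=snap('wrist','w6.png'); print(get_obs()['tool_pos'])
E
```

```text
time_s: 10.6
tool_pos: [0.547, -0.3562, 0.4124]
tcp_rot: [0.006, 0.435, 0.9, -0.0]
contact_force: [0.3, -0.8, -0.1]
grip_width: 0.062
[ 0.54659535 -0.35553226  0.40931862]
```

View pics/w6.png

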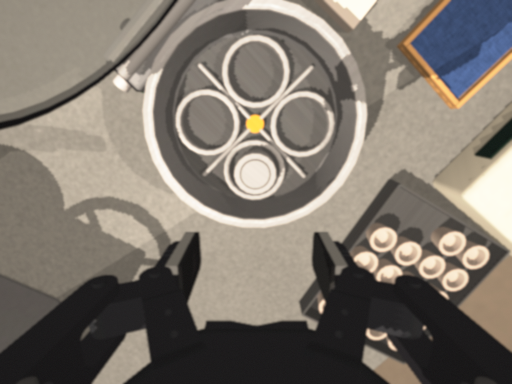

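Blank 1 sits centred in the ring (px 255,174). Now the next blank at about (0.538, 0.135).

```bash
python3 -m crank '[[-1,0,0.2,0,0.11],[-1,0,0.2,0,0.11],[-1,0,0.2,0,0.11],[-1,0,0.2,0,0.11],[-1,0,0.2,0,0.11],[-1,0,0.2,0,0.11],[-1,0,0.2,0,0.11],[-1,0,0.2,0,0.11],[-1,-0.04,0.2,0,0],[-1,0,0.2,0,0]]'; python3 -m crank '[[-1,0,0.2,-0.05,0],[-1,0,0.2,-0.05,0],[-1,0,0.05,-0.15,0],[-1,0,0,-0.1,0],[-1,0,0,0,0],[-1,0,0,0,0]]'; python3 bl.py; python3 -c "
from h import *; print(get_obs()['tool_pos'])"
```

```text
time_s: 11.48
tool_pos: [0.5366, 0.0469, 0.4045]
tcp_rot: [-0.001, 0.104, 0.995, -0.0]
contact_force: [-0.1, -0.0, -0.3]
grip_width: 0.0857
time_s: 11.98
tool_pos: [0.5376, 0.1348, 0.3341]
tcp_rot: [-0.002, 0.105, 0.995, -0.001]
contact_force: [0.4, -0.9, -0.6]
grip_width: 0.0857
[(0.5388, 0.1337, 24.5), (0.4385, 0.1229, 24.1), (0.4394, 0.2284, 24.8)]
[0.53827464 0.13440321 0.3354283 ]
```

View pics/wl.png

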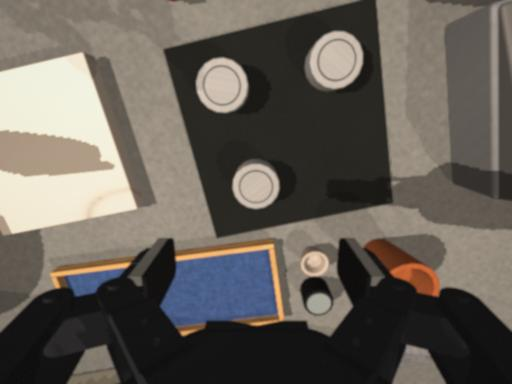

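```bash
python3 -m crank '[[-1,0,0,-0.15,0],[-1,0,0,-0.18,0],[-1,0,0,-0.18,0],[-1,0,0,-0.14,0],[-1,0,0,-0.07,0],[-1,0,0,-0.03,0],[-1,0,0,0,0],[-1,0,0,0,0]]'; python3 -m crank '[[1,0,0,0,0],[1,0,0,0,0],[1,0,0,0,0],[1,0,0,0,0],[1,0,0,0,0],[1,0,0,0,0]]' 40
```

```text
time_s: 12.7
tool_pos: [0.5392, 0.1349, 0.1868]
tcp_rot: [0.001, 0.105, 0.994, 0.0]
contact_force: [0.0, 0.0, -0.5]
grip_width: 0.0857
time_s: 13.2
tool_pos: [0.5385, 0.135, 0.1867]
tcp_rot: [0.001, 0.105, 0.995, 0.0]
contact_force: [-1.8, -2.2, 9.2]
grip_width: 0.0466
```

```bash
python3 -m crank '[[1,0,0,0.15,0],[1,0,0,0.17,0],[1,-0.08,-0.17,0,0],[1,-0.08,-0.17,0,0],[1,-0.08,-0.17,0,0],[1,-0.08,-0.17,0,0],[1,-0.08,-0.17,0,0],[1,0,0,-0.1,0],[1,0,0,-0.08,0],[1,0,0,-0.025,0]]'; python3 -m crank '[[1,0,0,0,0],[1,0,0,-0.01,0],[1,0,0,0,0],[1,0,0,0,0]]'
```

```text
time_s: 14.03
tool_pos: [0.4569, -0.0355, 0.2069]
tcp_rot: [-0.001, 0.105, 0.994, -0.0]
contact_force: [0.0, 0.1, -4.3]
grip_width: 0.0465
time_s: 14.37
tool_pos: [0.4585, -0.0344, 0.2069]
tcp_rot: [0.001, 0.104, 0.995, 0.0]
contact_force: [-0.1, -0.1, -3.3]
grip_width: 0.0466
```

```bash
python3 -m crank '[[1,0,0,-0.01,0],[1,0,0,0,0],[1,0,0,0,0]]';python3 -m crank '[[1,0,0,-0.005,0],[1,0,0,0,0],[1,0,0,0,0]]'
```

```text
time_s: 14.62
tool_pos: [0.4582, -0.0347, 0.2045]
tcp_rot: [0.0, 0.104, 0.995, 0.0]
contact_force: [-0.6, 0.1, -4.4]
grip_width: 0.0465
time_s: 14.87
tool_pos: [0.4581, -0.0348, 0.2033]
tcp_rot: [-0.0, 0.104, 0.995, 0.0]
contact_force: [0.3, -0.0, -3.5]
grip_width: 0.0467
```

```bash
python3 -m crank '[[1,0,0,-0.005,0],[1,0,0,0,0],[1,0,0,0,0]]';python3 -m crank '[[1,0,0,-0.005,0],[1,0,0,0,0],[1,0,0,0,0]]'
```

```text
time_s: 15.12
tool_pos: [0.4581, -0.0349, 0.2031]
tcp_rot: [0.0, 0.105, 0.995, 0.0]
contact_force: [-3.8, 0.5, 9.8]
grip_width: 0.0462
time_s: 15.37
tool_pos: [0.4582, -0.0349, 0.2031]
tcp_rot: [0.0, 0.105, 0.995, 0.0]
contact_force: [-7.3, -0.1, 24.8]
grip_width: 0.0463
```

```bash
python3 -m crank '[[1,0,-0.03,0,0],[1,0,-0.03,0,0],[1,0,-0.03,0,0]]';python3 -m crank '[[1,0,-0.03,0,0],[1,0,-0.03,0,0]]';python3 -m crank '[[1,0,-0.03,0,0],[1,0,-0.03,0,0]]'
```

```text
time_s: 15.62
tool_pos: [0.4599, -0.0498, 0.2031]
tcp_rot: [0.002, 0.103, 0.995, 0.002]
contact_force: [-0.2, 10.1, 14.5]
grip_width: 0.0464
time_s: 15.78
tool_pos: [0.4603, -0.062, 0.2031]
tcp_rot: [0.002, 0.103, 0.995, 0.002]
contact_force: [-0.6, 11.5, 14.3]
grip_width: 0.0467
time_s: 15.95
tool_pos: [0.4604, -0.0741, 0.2031]
tcp_rot: [0.002, 0.103, 0.995, 0.002]
contact_force: [0.0, 12.3, 13.5]
grip_width: 0.0469
```

```bash
python3 -m crank '[[1,0,0,0.1,0],[1,0.06,0,0.19,0.1],[1,0.08,0,0.18,0.14],[1,0.1,0,0.17,0.14],[1,0.1,0,0.17,0.14],[1,0.1,0,0.17,0.14],[1,0.04,-0.2,0,0.14],[1,0,-0.2,0,0.14],[1,0,-0.2,0,0.14],[1,0,-0.2,0,0]]'; python3 -m crank '[[1,0,-0.2,0,0],[1,0,-0.02,-0.16,0],[1,0,0,-0.18,0],[1,0,0,-0.18,0],[1,0,0,-0.13,0],[1,0,0,0,0],[1,0,0,0,0]]';  python3 - <<'E'
from h import *
w=snap('wrist','w7.png'); print(get_obs()['tool_pos'],get_obs()['qpos'])
E
```

```text
time_s: 16.78
tool_pos: [0.5536, -0.2385, 0.3971]
tcp_rot: [-0.0, -0.317, 0.948, 0.0]
contact_force: [0.3, -0.0, -4.8]
grip_width: 0.0466
time_s: 17.37
tool_pos: [0.5535, -0.2805, 0.266]
tcp_rot: [-0.002, -0.314, 0.949, 0.001]
contact_force: [0.6, 0.3, -2.5]
grip_width: 0.0464
[ 0.55446034 -0.28097249  0.26803433] [ 0.33854614  0.54259217  0.0405375   1.80210761 -0.02913444  0.79717194
  2.60334103]
```

View pics/w7.png

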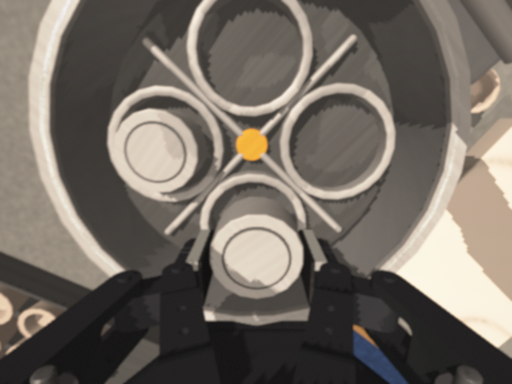

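Run:
```python
from h import *
w=ld('w7'); z=.268
print('blank',ray(w,256,259,z-.153))
print('hub',ray(w,252,144,.055))
for u,v in ((250,50),(165,142),(337,140),(253,228)): print(ray(w,u,v,.062).round(4))
print('bl1',ray(w,155,148,.08))
```

```text
blank [ 0.5533386 -0.2814239  0.115    ]
hub [ 0.51458351 -0.31330751  0.055     ]
[ 0.4714 -0.3465  0.062 ]
[ 0.5456 -0.3584  0.062 ]
[ 0.48   -0.2723  0.062 ]
[ 0.5597 -0.2791  0.062 ]
bl1 [ 0.54688871 -0.3575754   0.08      ]
```

```bash
python3 -m crank '[[1,0.0125,0.005,0,0],[1,0,0,0,0],[1,0,0,-0.08,0],[1,0,0,-0.06,0],[1,0,0,-0.025,0],[1,0,0,0,0],[1,0,0,0,0]]'; python3 -m crank '[[1,0,0,-0.01,0],[1,0,0,0,0],[1,0,0,0,0]]'
```

```text
time_s: 18.0
tool_pos: [0.5567, -0.2798, 0.2345]
tcp_rot: [-0.0, -0.314, 0.949, 0.0]
contact_force: [0.2, -0.3, -3.9]
grip_width: 0.0462
time_s: 18.25
tool_pos: [0.557, -0.28, 0.233]
tcp_rot: [0.001, -0.314, 0.949, -0.0]
contact_force: [0.1, 0.5, -2.0]
grip_width: 0.0464
```

Contact is starting (Fz up from -3.9). I'll release and check.

```bash
python3 -m crank '[[1,0,0,-0.004,0],[-0.45,0,0,0,0],[-0.45,0,0,0,0],[-0.45,0,0,0.05,0],[-0.45,0,0,0.15,0],[-0.45,0,0,0.19,0],[-0.45,0,0,0.19,0],[-0.45,0,0,0.19,0],[-0.45,0,0,0.1,0],[-0.45,0,0,0,0]]'
python3 - <<'E'
from h import *
w=snap('wrist','w8.png'); print(get_obs()['tool_pos'])
E
```

```text
time_s: 19.08
tool_pos: [0.5577, -0.2806, 0.4125]
tcp_rot: [0.004, -0.314, 0.949, -0.003]
contact_force: [-0.2, -0.8, 0.6]
grip_width: 0.0615
[ 0.55713094 -0.28017939  0.40947678]
```

View pics/w8.png

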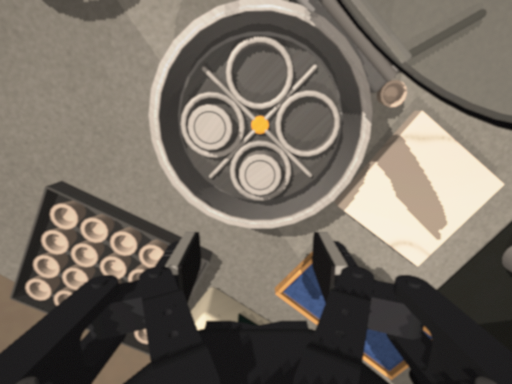

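Both blanks lie centred in the two outer rings (px 209,127 and 259,174). Next blank is at (0.4385, 0.124).

```bash
python3 -m crank '[[-1,0,0.2,0,-0.14],[-1,0,0.2,0,-0.14],[-1,0,0.2,0,-0.14],[-1,0,0.2,0,-0.14],[-1,0,0.2,0,-0.14],[-1,-0.12,0.16,0,-0.14],[-1,-0.12,0.16,0,-0.14],[-1,-0.12,0.16,0,-0.1],[-1,-0.12,0.16,0,0],[-1,-0.11,0.16,0,0]]'; python3 -m crank '[[-1,0,0.16,-0.05,0],[-1,0,0.06,-0.15,0],[-1,0,0,-0.15,0],[-1,0,0,0,0],[-1,0,0,0,0]]'; python3 bl.py; python3 -c "
from h import *; print(get_obs()['tool_pos'])"
```

```text
time_s: 19.97
tool_pos: [0.4364, 0.0813, 0.4046]
tcp_rot: [-0.001, 0.105, 0.995, -0.0]
contact_force: [0.6, 0.8, 0.1]
grip_width: 0.0854
time_s: 20.38
tool_pos: [0.4377, 0.1237, 0.3342]
tcp_rot: [-0.002, 0.104, 0.995, -0.001]
contact_force: [-0.8, 0.1, -0.1]
grip_width: 0.0856
[(0.5696, 0.3486, 21.7), (0.4384, 0.123, 24.6), (0.4394, 0.2282, 25.4), (0.4466, 0.3445, 20.6), (0.3743, 0.318, 24.6)]
[0.43859167 0.12364395 0.33560834]
```

View pics/wl.png

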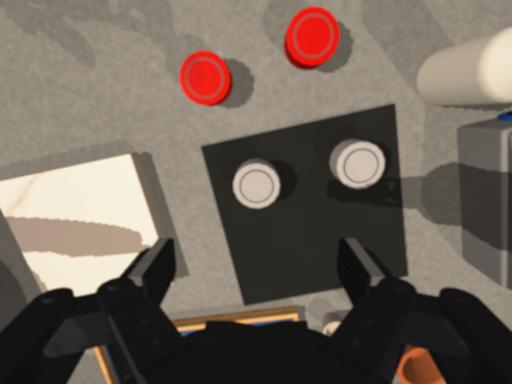

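Two blanks remain on the mat (px 256,184 and 358,163). The tool is centred over the first, so I'll descend and grip.

```bash
python3 -m crank '[[-1,0,0,-0.15,0],[-1,0,0,-0.18,0],[-1,0,0,-0.18,0],[-1,0,0,-0.14,0],[-1,0,0,-0.07,0],[-1,0,0,-0.03,0],[-1,0,0,0,0],[-1,0,0,0,0]]'; python3 -m crank '[[1,0,0,0,0],[1,0,0,0,0],[1,0,0,0,0],[1,0,0,0,0],[1,0,0,0,0],[1,0,0,0,0]]' 40; python3 -m crank '[[1,0,0,0.15,0],[1,0,0,0.17,0],[1,0.02,-0.16,0,0],[1,0.02,-0.16,0,0],[1,0.02,-0.16,0,0],[1,0.02,-0.16,0,0],[1,0.02,-0.155,0,0],[1,0,0,-0.1,0],[1,0,0,-0.08,0],[1,0,0,-0.025,0]]'; python3 -m crank '[[1,0,0,0,0],[1,0,0,-0.01,0],[1,0,0,0,0],[1,0,0,0,0]]'
```

```text
time_s: 21.1
tool_pos: [0.4396, 0.1241, 0.1868]
tcp_rot: [0.001, 0.105, 0.994, 0.0]
contact_force: [-0.1, 0.2, 0.3]
grip_width: 0.0855
time_s: 21.6
tool_pos: [0.439, 0.124, 0.1867]
tcp_rot: [0.001, 0.105, 0.995, 0.0]
contact_force: [-2.4, -2.7, 11.2]
grip_width: 0.0467
time_s: 22.43
tool_pos: [0.4574, -0.0355, 0.2069]
tcp_rot: [-0.002, 0.105, 0.994, -0.0]
contact_force: [-0.3, 0.2, -4.8]
grip_width: 0.0464
time_s: 22.77
tool_pos: [0.4589, -0.0344, 0.2071]
tcp_rot: [0.001, 0.104, 0.995, 0.0]
contact_force: [0.3, 1.1, -3.7]
grip_width: 0.0466
```

```bash
python3 -m crank '[[1,0,0,-0.012,0],[1,0,0,-0.008,0],[1,0,0,0,0],[1,0,0,0,0]]'; python3 -m crank '[[1,0,0,-0.005,0],[1,0,0,0,0],[1,0,0,0,0]]'
```

```text
time_s: 23.1
tool_pos: [0.459, -0.0346, 0.2028]
tcp_rot: [0.0, 0.104, 0.995, 0.0]
contact_force: [-0.1, 0.5, -0.9]
grip_width: 0.0467
time_s: 23.35
tool_pos: [0.4592, -0.0347, 0.2027]
tcp_rot: [0.001, 0.104, 0.995, 0.0]
contact_force: [-3.6, 0.9, 14.1]
grip_width: 0.0467
```

```bash
python3 -m crank '[[1,0,-0.03,0,0],[1,0,-0.03,0,0],[1,0,-0.03,0,0]]';python3 -m crank '[[1,0,-0.03,0,0],[1,0,-0.03,0,0]]';python3 -m crank '[[1,0,-0.03,0,0],[1,0,-0.03,0,0]]'
```

```text
time_s: 23.6
tool_pos: [0.46, -0.0523, 0.2028]
tcp_rot: [0.002, 0.104, 0.995, 0.001]
contact_force: [0.2, 1.6, 9.3]
grip_width: 0.0467
time_s: 23.77
tool_pos: [0.46, -0.0645, 0.2028]
tcp_rot: [0.002, 0.104, 0.995, 0.001]
contact_force: [-0.2, 2.0, 9.5]
grip_width: 0.0464
time_s: 23.93
tool_pos: [0.46, -0.0766, 0.2028]
tcp_rot: [0.002, 0.104, 0.995, 0.0]
contact_force: [-0.5, 2.8, 9.7]
grip_width: 0.0463
```

```bash
python3 -m crank '[[1,0,0.03,0,0],[1,0,0.03,0,0],[1,0,0.03,0,0]]';python3 -m crank '[[1,0,0.03,0,0]]';python3 -m crank '[[1,0,0.03,0,0]]'
```

```text
time_s: 24.18
tool_pos: [0.4599, -0.0595, 0.2028]
tcp_rot: [0.002, 0.105, 0.994, -0.0]
contact_force: [-0.2, -2.9, 8.5]
grip_width: 0.0464
time_s: 24.27
tool_pos: [0.4599, -0.0533, 0.2028]
tcp_rot: [0.002, 0.105, 0.994, -0.0]
contact_force: [0.2, -2.6, 9.2]
grip_width: 0.0463
time_s: 24.35
tool_pos: [0.4599, -0.0473, 0.2028]
tcp_rot: [0.002, 0.105, 0.994, -0.0]
contact_force: [0.2, -2.3, 9.9]
grip_width: 0.0464
```

Tangential force is about 2.4 N at roughly 14 N normal in both directions, against more than 8 N if rough, so this one is polished. It goes to the tray.

```bash
python3 -m crank '[[1,0,0,0.1,0],[1,0.05,0,0.12,0],[1,0.2,-0.015,0,0],[1,0.2,-0.015,0,0],[1,0.2,-0.015,0,0],[1,0.2,-0.015,0,0],[1,0.145,-0.015,0,0],[1,0,0,-0.1,0],[1,0,0,-0.1,0],[1,0,0,-0.04,0]]'; python3 -m crank '[[1,0,0,-0.02,0],[1,0,0,-0.012,0],[1,0,0,0,0],[1,0,0,0,0]]'
python3 - <<'E'
from h import *
w=snap('wrist','w9.png'); print(get_obs()['tool_pos'],get_obs()['contact_force'])
E
```

```text
time_s: 25.18
tool_pos: [0.6563, -0.0618, 0.194]
tcp_rot: [-0.003, 0.104, 0.995, -0.0]
contact_force: [-1.2, -0.3, -5.9]
grip_width: 0.0465
time_s: 25.52
tool_pos: [0.6579, -0.0618, 0.1921]
tcp_rot: [0.001, 0.104, 0.995, 0.0]
contact_force: [0.1, 1.1, -3.9]
grip_width: 0.0465
[ 0.65800368 -0.06183342  0.19229351] [-0.15837403 -0.95462587 -4.61736101]
```

View pics/w9.png

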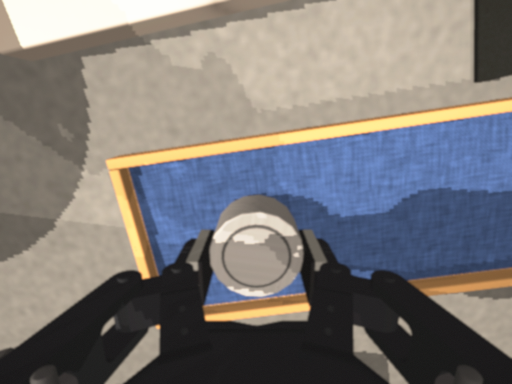

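```bash
python3 -m crank '[[1,0,0,-0.01,0],[1,0,0,0,0],[1,0,0,0,0]]'; python3 -m crank '[[1,0,0,-0.006,0],[1,0,0,0,0],[1,0,0,0,0]]'
```

```text
time_s: 25.82
tool_pos: [0.6577, -0.0618, 0.1895]
tcp_rot: [0.0, 0.104, 0.995, 0.0]
contact_force: [-0.0, 0.7, -4.3]
grip_width: 0.0464
time_s: 26.07
tool_pos: [0.6578, -0.0618, 0.1889]
tcp_rot: [0.0, 0.105, 0.995, 0.0]
contact_force: [-4.0, -0.2, 5.4]
grip_width: 0.0466
```

```bash
python3 -m crank '[[-0.45,0,0,0,0],[-0.45,0,0,0,0],[-0.45,0,0,0.05,0],[-0.45,0,0,0.15,0],[-1,0,0,0.19,0],[-1,0,0.1,0.19,0],[-1,-0.12,0.16,0.1,0],[-1,-0.12,0.16,0,0],[-1,-0.12,0.16,0,0],[-1,-0.12,0.16,0,0]]'; python3 -m crank '[[-1,-0.12,0.16,0,0],[-1,-0.12,0.16,0,0],[-1,-0.12,0.16,0,0],[-1,-0.12,0.16,0,0],[-1,-0.12,0.08,0,0],[-1,-0.02,0,0,0],[-1,0,0,0,0]]'; python3 bl.py; python3 -c "
from h import *; print(get_obs()['tool_pos']); snap('side','s10.png')"
```

```text
time_s: 26.9
tool_pos: [0.5623, 0.0846, 0.3229]
tcp_rot: [0.001, 0.105, 0.995, 0.0]
contact_force: [0.6, 0.7, -0.3]
grip_width: 0.0853
time_s: 27.48
tool_pos: [0.4378, 0.2287, 0.3221]
tcp_rot: [0.0, 0.102, 0.995, 0.0]
contact_force: [0.4, -1.0, 0.5]
grip_width: 0.0854
[(0.524, 0.3468, 28.7), (0.439, 0.2286, 24.7)]
[0.43916995 0.22751413 0.32211369]
```

View pics/s10.png

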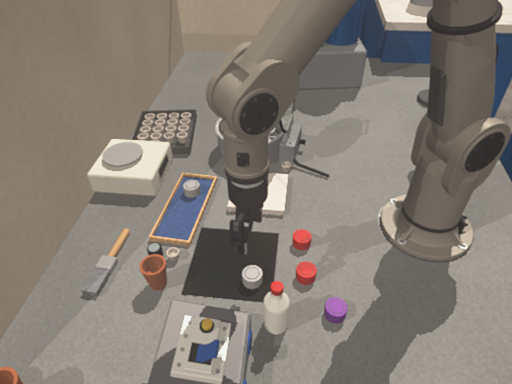

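View pics/wl.png

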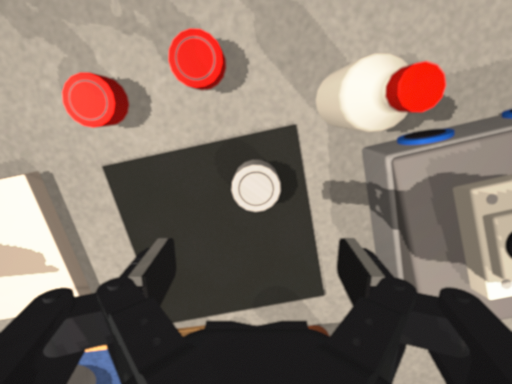

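```bash
python3 -m crank '[[-1,0,0.007,-0.12,0],[-1,0,0,-0.18,0],[-1,0,0,-0.17,0],[-1,0,0,-0.11,0],[-1,0,0,-0.07,0],[-1,0,0,-0.03,0],[-1,0,0,0,0],[-1,0,0,0,0]]'; python3 -m crank '[[1,0,0,0,0],[1,0,0,0,0],[1,0,0,0,0],[1,0,0,0,0],[1,0,0,0,0],[1,0,0,0,0]]' 40; python3 -m crank '[[1,0,0,0.15,0],[1,0,0,0.17,0],[1,0.015,-0.19,0,0],[1,0.015,-0.19,0,0],[1,0.015,-0.19,0,0],[1,0.015,-0.19,0,0],[1,0.015,-0.19,0,0],[1,0.015,-0.19,0,0],[1,0.01,-0.18,0,0],[1,0,0,0,0]]'; python3 -m crank '[[1,0,0,-0.1,0],[1,0,0,-0.08,0],[1,0,0,-0.02,0],[1,0,0,0,0],[1,0,0,0,0]]'
```

```text
time_s: 28.25
tool_pos: [0.4403, 0.2283, 0.1858]
tcp_rot: [0.0, 0.105, 0.994, 0.0]
contact_force: [-1.4, -0.1, 1.3]
grip_width: 0.0853
time_s: 28.75
tool_pos: [0.4397, 0.2289, 0.1866]
tcp_rot: [0.001, 0.105, 0.995, 0.0]
contact_force: [-1.2, -1.6, 7.6]
grip_width: 0.0463
time_s: 29.58
tool_pos: [0.4585, -0.0429, 0.2496]
tcp_rot: [0.0, 0.11, 0.994, -0.002]
contact_force: [0.7, 0.0, -3.0]
grip_width: 0.0466
time_s: 30.0
tool_pos: [0.4593, -0.0349, 0.2097]
tcp_rot: [-0.0, 0.104, 0.995, 0.0]
contact_force: [0.1, 0.1, -3.7]
grip_width: 0.0467
```

```bash
python3 -m crank '[[1,0,0,-0.02,0],[1,0,0,-0.01,0],[1,0,0,0,0],[1,0,0,0,0]]'; python3 -m crank '[[1,0,0,-0.005,0],[1,0,0,0,0],[1,0,0,0,0]]'
```

```text
time_s: 30.33
tool_pos: [0.4593, -0.0351, 0.2036]
tcp_rot: [0.0, 0.104, 0.995, 0.0]
contact_force: [-0.2, 0.0, -3.2]
grip_width: 0.0468
time_s: 30.58
tool_pos: [0.4594, -0.0352, 0.2029]
tcp_rot: [0.0, 0.104, 0.995, 0.0]
contact_force: [-0.9, 0.9, 4.1]
grip_width: 0.0464
```

```bash
python3 -m crank '[[1,0,0,-0.005,0],[1,0,0,0,0],[1,0,0,0,0]]';python3 -m crank '[[1,0,-0.03,0,0],[1,0,-0.03,0,0],[1,0,-0.03,0,0]]';python3 -m crank '[[1,0,-0.03,0,0],[1,0,-0.03,0,0]]';python3 -m crank '[[1,0,-0.03,0,0],[1,0,-0.03,0,0]]'
```

```text
time_s: 30.83
tool_pos: [0.4595, -0.0351, 0.2028]
tcp_rot: [0.0, 0.104, 0.995, 0.0]
contact_force: [-5.8, -0.0, 19.4]
grip_width: 0.0463
time_s: 31.08
tool_pos: [0.4609, -0.0507, 0.2028]
tcp_rot: [0.002, 0.103, 0.995, 0.002]
contact_force: [-0.3, 10.0, 11.7]
grip_width: 0.0465
time_s: 31.25
tool_pos: [0.4611, -0.0628, 0.2029]
tcp_rot: [0.002, 0.103, 0.995, 0.002]
contact_force: [0.5, 9.2, 11.2]
grip_width: 0.0467
time_s: 31.42
tool_pos: [0.4612, -0.0749, 0.2029]
tcp_rot: [0.002, 0.103, 0.995, 0.002]
contact_force: [-0.9, 9.6, 11.7]
grip_width: 0.0466
```

Tangential force is 9.6 N at about 15.5 N normal, so this last one is rough too. It needs an inner ring, so I'll hover there first and check clearance to the standing cover.

```bash
python3 -m crank '[[1,0,0,0.1,0],[1,0.06,0,0.19,-0.1],[1,0.08,0,0.18,-0.14],[1,0.1,0,0.17,-0.14],[1,0.05,-0.1,0.17,-0.14],[1,0,-0.2,0.17,-0.14],[1,0,-0.2,0,-0.14],[1,0,-0.2,0,-0.11],[1,-0.04,-0.18,0,0],[1,-0.1,-0.09,0,0]]'; python3 -m crank '[[1,-0.04,0,-0.1,0],[1,0,0,-0.1,0],[1,0,0,-0.1,0],[1,0,0,0,0],[1,0,0,0,0]]'
python3 - <<'E'
from h import *
w=snap('wrist','w11.png'); snap('scene','c11.png'); snap('side','s11.png'); print(get_obs()['tool_pos'])
E
```

```text
time_s: 32.25
tool_pos: [0.4895, -0.2672, 0.3905]
tcp_rot: [0.002, 0.447, 0.894, -0.001]
contact_force: [0.2, -1.2, -3.7]
grip_width: 0.0463
time_s: 32.67
tool_pos: [0.4808, -0.2626, 0.3295]
tcp_rot: [-0.002, 0.446, 0.895, -0.0]
contact_force: [-0.2, -0.5, -2.7]
grip_width: 0.0461
[ 0.4818654  -0.26306631  0.33164209]
```

View pics/w11.png

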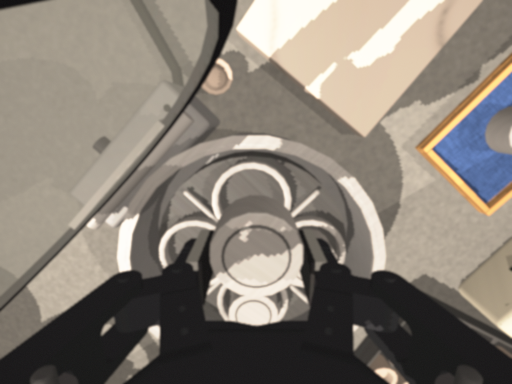

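View pics/c11.png

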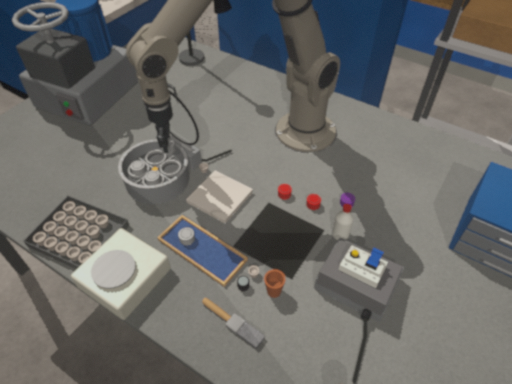

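View pics/s11.png

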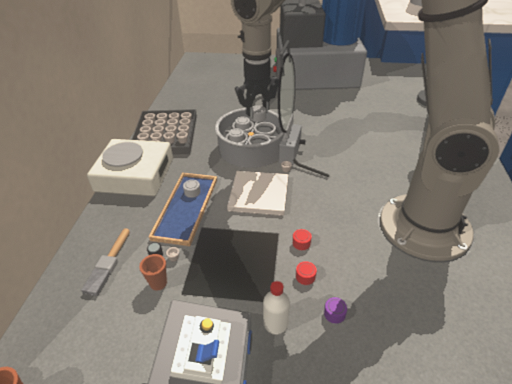

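Run:
```python
from h import *
s=ld('c11')
for u,v in ((152,65),(150,82),(152,100),(172,40),(185,25),(200,8),(205,15)): print((u,v),P(s,u,v).round(3))
c=ld('scene0')
f=192/np.tan(np.radians(float(c['fovy']))/2); v,u=np.mgrid[:384,:512]; d=c['depth']
q=np.stack([(u-c['cx'])/f*d,(v-c['cy'])/f*d,d,np.ones_like(d)],-1)@c['extrinsics'].T[:,:3]
m=(d>0)&(q[...,0]>.3)&(q[...,0]<.46)&(q[...,1]>-.42)&(q[...,1]<-.16)&(q[...,2]>.11)&(q[...,2]<.4)
k=q[m]; ex=np.array([.991,-.134]);h=(k[:,:2]-[.3905,-.2945])@ex
for z0 in np.arange(.12,.4,.03):
    t=(k[:,2]>=z0)&(k[:,2]<z0+.03)
    if t.sum(): print(round(z0,2),t.sum(),np.percentile(h[t],[5,50,95]).round(4), k[t][:,1].min().round(3),k[t][:,1].max().round(3))
print(k[:,2].max())
```

```text
(152, 65) [ 0.508 -0.223  0.489]
(150, 82) [ 0.513 -0.24   0.434]
(152, 100) [1.176 0.538 1.114]
(172, 40) [ 0.447 -0.197  0.539]
(185, 25) [ 0.411 -0.179  0.569]
(200, 8) [ 0.369 -0.159  0.601]
(205, 15) [-1.66  -1.863 -0.74 ]
0.12 167 [-0.0004  0.0023  0.0047] -0.388 -0.204
0.15 223 [0.003  0.0051 0.0074] -0.404 -0.19
0.18 260 [0.0052 0.0078 0.0103] -0.411 -0.182
0.21 275 [0.0075 0.0104 0.0128] -0.414 -0.182
0.24 277 [0.0101 0.013  0.0154] -0.403 -0.187
0.27 239 [0.0132 0.0159 0.0181] -0.395 -0.201
0.3 184 [0.0143 0.0181 0.0212] -0.371 -0.223
0.33 106 [0.0163 0.022  0.0249] -0.346 -0.248
0.35964914010955984
```

```bash
python3 - <<'E'
from h import *
w=ld('w11'); z=.3316
print('blank',ray(w,257,257,z-.153))
E
python3 -m crank '[[1,0,-0.033,-0.1,0],[1,0,0,-0.15,0],[1,0,0,-0.05,0],[1,0,0,0,0],[1,0,0,0,0]]'
python3 - <<'E'
from h import *
w=snap('wrist','w12.png'); snap('scene','c12.png'); snap('side','s12.png'); print(get_obs()['tool_pos'])
E
```

```text
blank [ 0.48080611 -0.26051078  0.1786    ]
time_s: 33.23
tool_pos: [0.4816, -0.2695, 0.271]
tcp_rot: [-0.0, 0.446, 0.895, 0.0]
contact_force: [-0.6, -0.0, -3.2]
grip_width: 0.047
[ 0.48202603 -0.26976987  0.27205365]
```

View pics/w12.png

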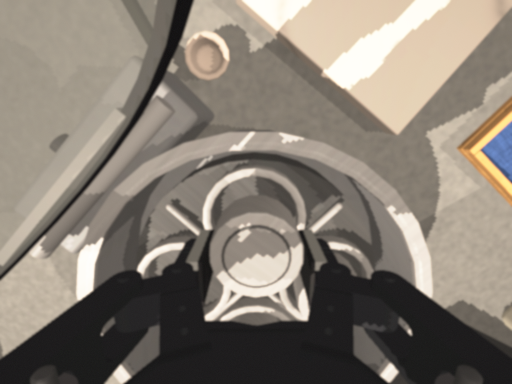

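View pics/s12.png

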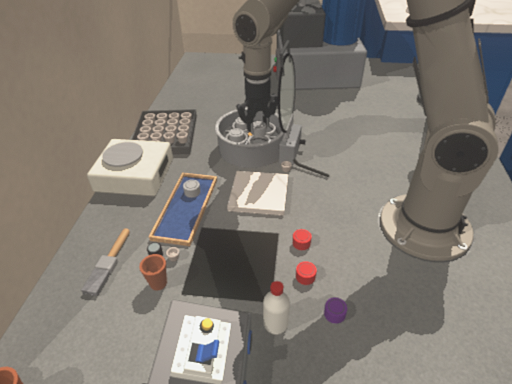

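View pics/c12.png

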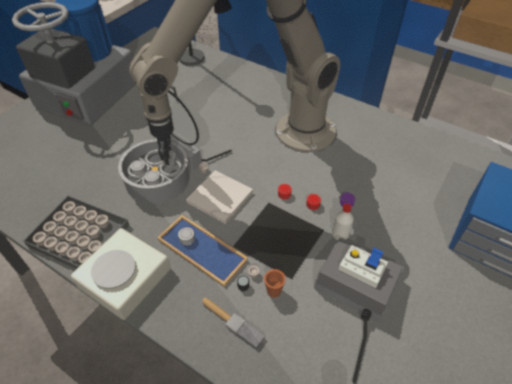

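Run:
```python
from h import *
g=[]
for n,(a,b,c,e) in (('s12',(0,120,210,330)),('c12',(20,140,120,240))):
    g.append(cv2.resize(cv2.imread(f'pics/{n}.png')[a:b,c:e],(400,400),interpolation=cv2.INTER_CUBIC))
cv2.imwrite('pics/crop12.png',np.hstack(g))
d=ld('s12'); s=ld('scene0')
ex=np.array([.991,-.134]); ey=np.array([.134,.991]); b=np.array([.3905,-.2945])+.0228*ex
for t in(-.045,0,.045):
    p=np.append(b+ey*t,.352); u=pix(d,p); v=pix(s,p); print('bar',p.round(4),'side crop',(u[0]-210)*3.333,u[1]*3.333,'scene crop',(v[0]-120)*3.333,(v[1]-20)*3.333)
for u,v in ((252,28),(245,40),(262,40),(272,20),(285,8)): print((u,v),P(d,u,v).round(3))
```

```text
bar [ 0.4071 -0.3422  0.352 ] side crop 252.4548395572134 133.88697456465152 scene crop 111.82743998273887 189.72029859292422
bar [ 0.4131 -0.2976  0.352 ] side crop 241.5101048000883 154.2436692655333 scene crop 144.1345566042163 208.46762161264053
bar [ 0.4191 -0.253   0.352 ] side crop 229.8888882728498 175.85858841593407 scene crop 177.42879493660413 227.7877561831689
(252, 28) [ 0.485 -0.214  0.428]
(245, 40) [ 0.505 -0.224  0.394]
(262, 40) [ 0.465 -0.258  0.383]
(272, 20) [ 0.435 -0.211  0.449]
(285, 8) [ 0.404 -0.2    0.48 ]
```

View pics/crop12.png

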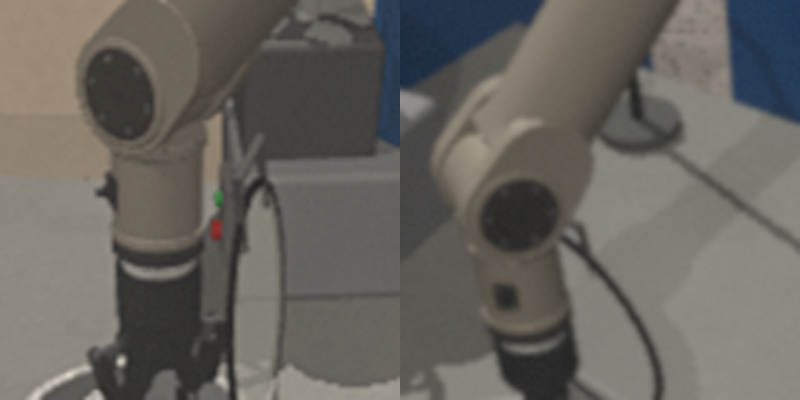

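```bash
python3 -m crank '[[1,0,0,-0.08,0],[1,0,0,-0.06,0],[1,0,0,-0.025,0],[1,0,0,0,0],[1,0,0,0,0]]'; python3 -m crank '[[1,0,0,-0.02,0],[1,0,0,0,0],[1,0,0,0,0]]'
```

```text
time_s: 33.8
tool_pos: [0.4812, -0.2696, 0.2374]
tcp_rot: [-0.0, 0.446, 0.895, -0.0]
contact_force: [0.1, -0.2, -3.4]
grip_width: 0.0466
time_s: 34.05
tool_pos: [0.4813, -0.2696, 0.2336]
tcp_rot: [0.0, 0.446, 0.895, 0.0]
contact_force: [-0.2, 0.4, -3.7]
grip_width: 0.0465
```

```bash
python3 -m crank '[[1,0,0,-0.008,0],[1,0,0,0,0],[1,0,0,0,0]]'
```

```text
time_s: 34.3
tool_pos: [0.4815, -0.2697, 0.2329]
tcp_rot: [0.0, 0.446, 0.895, 0.0]
contact_force: [-2.0, 1.8, 5.7]
grip_width: 0.0467
```

```bash
python3 -m crank '[[-0.45,0,0,0,0],[-0.45,0,0,0,0],[-0.45,0,0,0.05,0],[-0.45,0,0,0.15,0],[-0.45,0.05,0,0.19,0],[-0.45,0.1,0,0.17,0],[-0.45,0.1,-0.13,0.12,0],[-0.45,0.08,-0.15,0.1,0],[-0.45,0,-0.15,0.1,0],[-0.45,0,0,0,0]]'
python3 - <<'E'
from h import *
w=snap('wrist','w13.png'); print(get_obs()['tool_pos']); snap('side','s13.png')
E
```

```text
time_s: 35.13
tool_pos: [0.5468, -0.3625, 0.4137]
tcp_rot: [0.005, 0.449, 0.894, -0.002]
contact_force: [-1.4, -2.6, -0.0]
grip_width: 0.0619
[ 0.54657908 -0.35970284  0.41122858]
```

View pics/w13.png

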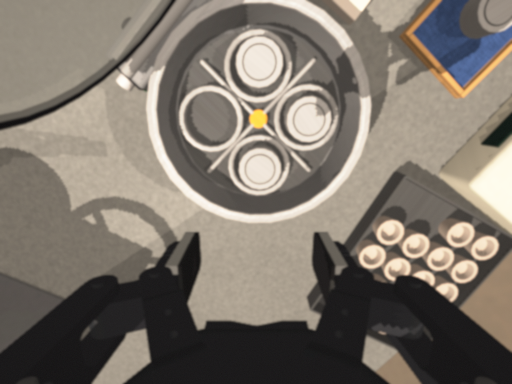

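View pics/s13.png

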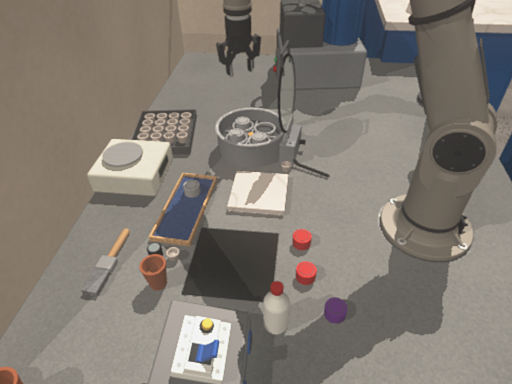

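```bash
python3 - <<'E'
from h import *
w=ld('w13')
for u,v in ((260,62),(309,117),(259,167)): print(ray(w,u,v,.08).round(4))
d=ld('s13'); print('tray blank',ray(d,191,186.5,.036))
o=get_obs();print(o['tool_pos'],o['qpos'])
E
python3 -m crank '[[1,0,0,0.19,0.125],[1,0,0,0.19,0.125],[1,0,0,0.19,0.125],[1,-0.05,0.02,0.18,0.125],[1,-0.15,0.06,0,0.125],[1,-0.15,0.06,0,0.125],[1,-0.15,0.06,0,0.125],[1,-0.15,0.06,0,0.125],[1,-0.14,0.07,0,0],[1,0,0,0,0]]'; python3 -c "
from h import *; print(get_obs()['tool_pos']); snap('side','s14.png')"
```

```text
[ 0.4823 -0.2672  0.08  ]
[ 0.5565 -0.2788  0.08  ]
[ 0.5463 -0.3541  0.08  ]
tray blank [ 0.65046237 -0.0477841   0.036     ]
[ 0.54670527 -0.35717234  0.40927719] [ 0.31666959  0.44116189  0.22999746  1.61985724 -0.10933827  1.09086412
  1.21956184]
time_s: 36.07
tool_pos: [0.3846, -0.287, 0.5574]
tcp_rot: [-0.001, 0.069, 0.998, 0.001]
contact_force: [-1.0, -0.7, 0.0]
grip_width: 0.0001
[ 0.38459026 -0.28701016  0.55736183]
```

View pics/s14.png

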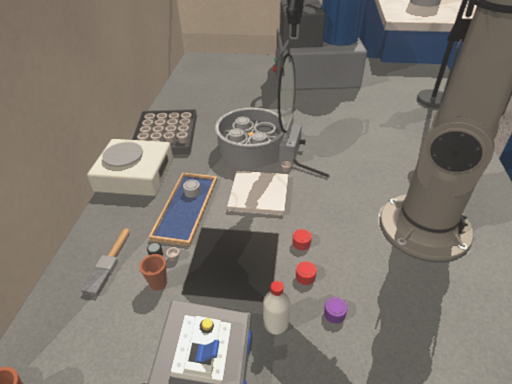

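```bash
python3 -m crank '[[1,0,0,-0.12,0],[1,0,0,-0.12,0],[1,0,0,-0.01,0],[1,0,0,0,0],[1,0,0,0,0]]'; python3 -m crank '[[1,0.05,-0.007,0,0],[1,0.05,-0.007,0,0],[1,0,0,0,0]]'; python3 -m crank '[[1,0.05,-0.007,0,0],[1,0.05,-0.007,0,0],[1,0.05,-0.007,0,0]]'
```

```text
time_s: 36.53
tool_pos: [0.39, -0.2893, 0.5084]
tcp_rot: [0.0, 0.069, 0.998, -0.0]
contact_force: [-0.6, -0.3, 1.0]
grip_width: 0.0001
time_s: 36.78
tool_pos: [0.4115, -0.2923, 0.5083]
tcp_rot: [0.001, 0.069, 0.998, -0.0]
contact_force: [-0.1, 0.3, 0.5]
grip_width: 0.0
time_s: 37.03
tool_pos: [0.4401, -0.2966, 0.5076]
tcp_rot: [-0.0, 0.069, 0.998, 0.0]
contact_force: [-2.1, 0.6, -2.7]
grip_width: -0.0002
```

```bash
python3 -m crank '[[1,0.06,-0.008,-0.02,0],[1,0.06,-0.008,-0.02,0],[1,0.06,-0.008,-0.025,0],[1,0.05,-0.007,-0.025,0],[1,0.05,-0.007,-0.025,0],[1,0.05,-0.007,-0.025,0]]'; python3 -m crank '[[1,0.05,-0.007,-0.033,0],[1,0.05,-0.007,-0.033,0],[1,0.05,-0.007,-0.035,0],[1,0.05,-0.007,-0.04,0],[1,0.04,-0.006,-0.04,0],[1,0.04,-0.006,-0.04,0],[1,0,0,0,0]]';python3 -c "
from h import *; print(get_obs()['tool_pos']); snap('side','s15.png'); snap('scene','c15.png')"
```

```text
time_s: 37.53
tool_pos: [0.5064, -0.3055, 0.479]
tcp_rot: [-0.0, 0.069, 0.998, 0.0]
contact_force: [-0.6, 0.7, -0.1]
grip_width: 0.0002
time_s: 38.12
tool_pos: [0.5626, -0.3131, 0.4332]
tcp_rot: [-0.001, 0.069, 0.998, 0.0]
contact_force: [-0.7, -0.6, -0.0]
grip_width: -0.0
[ 0.56261815 -0.31313628  0.43322505]
```

View pics/s15.png

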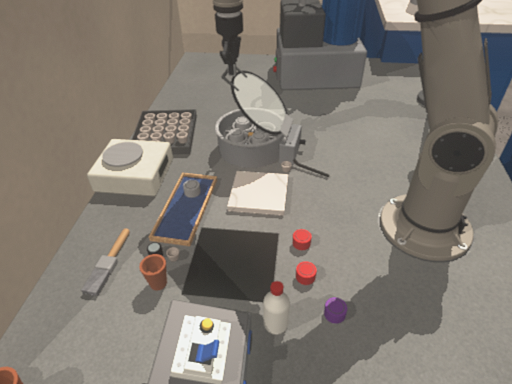

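View pics/c15.png

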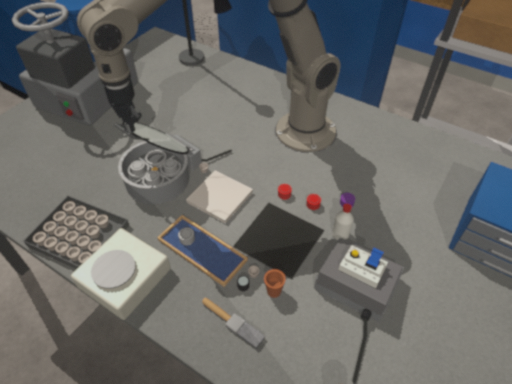

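Run:
```python
from h import *
for n in('s15','c15'):
    c=ld(n); f=192/np.tan(np.radians(float(c['fovy']))/2); v,u=np.mgrid[:384,:512]; d=c['depth']
    q=np.stack([(u-c['cx'])/f*d,(v-c['cy'])/f*d,d,np.ones_like(d)],-1)@c['extrinsics'].T[:,:3]
    h=(q[...,:2]-[.3905,-.2945])@np.array([.991,-.134]); t=(q[...,:2]-[.3905,-.2945])@np.array([.134,.991]); z=q[...,2]-.09
    m=(d>0)&(h>.02)&(h<.3)&(abs(t)<.115)&(z>.03)&(z<.3)
    a=np.arctan2(z[m],h[m]); r=np.hypot(z[m],h[m]); k=r<.28; hh,e=np.histogram(a[k],np.arange(0,1.6,.05)); print(n,[(round(x,2),int(y)) for x,y in zip(e,hh) if y>5])
    for lo in (.05,.1,.15,.2,.24): 
        kk=(r>lo)&(r<lo+.04)&(a<1.1); print(lo,kk.sum(),np.median(a[kk]) if kk.any() else None)
```

```text
s15 [(np.float64(0.7), 41), (np.float64(0.75), 1896), (np.float64(0.8), 335), (np.float64(0.85), 68), (np.float64(0.9), 49), (np.float64(0.95), 9)]
0.05 443 0.7991845733492129
0.1 509 0.7763272707886739
0.15 491 0.7665826494595545
0.2 297 0.7634661037046221
0.24 208 0.8422722271948742
c15 [(np.float64(0.7), 29), (np.float64(0.75), 656), (np.float64(0.8), 219), (np.float64(0.85), 47), (np.float64(0.9), 11)]
0.05 154 0.819753454308042
0.1 189 0.7894770897743462
0.15 166 0.7764720944050962
0.2 117 0.7694678426494778
0.24 185 0.773515104140233
```

```bash
python3 -m crank '[[1,0,0,0.115,0],[1,0,0,0.11,0],[1,0.05,-0.007,0,0],[1,0.05,-0.007,0,0],[1,0,0,-0.08,0],[1,0,0,-0.06,0]]'; python3 -m crank '[[1,0.055,-0.0075,-0.08,0],[1,0.055,-0.0075,-0.085,0],[1,0.042,-0.0055,-0.077,0],[1,0.042,-0.0055,-0.077,0],[1,0.042,-0.0055,-0.077,0]]'; python3 -m crank '[[1,0.027,-0.0035,-0.083,0],[1,0.027,-0.0035,-0.083,0],[1,0.027,-0.0035,-0.083,0]]'
```

```text
time_s: 38.72
tool_pos: [0.5818, -0.3162, 0.4517]
tcp_rot: [0.0, 0.069, 0.998, -0.0]
contact_force: [0.4, -0.6, -0.3]
grip_width: 0.0001
time_s: 39.13
tool_pos: [0.6289, -0.3226, 0.3719]
tcp_rot: [-0.0, 0.069, 0.998, 0.0]
contact_force: [-0.3, 0.4, 1.9]
grip_width: -0.0
time_s: 39.38
tool_pos: [0.6446, -0.3247, 0.3216]
tcp_rot: [-0.001, 0.069, 0.998, 0.0]
contact_force: [-0.6, -0.0, -0.1]
grip_width: -0.0002
```

```bash
python3 -m crank '[[1,0.012,-0.002,-0.08,0],[1,0.01,-0.001,-0.08,0],[1,0,0,-0.06,0],[1,0,0,0,0]]'; python3 -m crank '[[1,0,0,-0.015,0],[1,0,0,-0.01,0],[1,0,0,0,0]]'
```

```text
time_s: 39.72
tool_pos: [0.6478, -0.3248, 0.2756]
tcp_rot: [-0.003, 0.069, 0.998, 0.001]
contact_force: [-0.3, 0.3, -1.0]
grip_width: 0.0002
time_s: 39.97
tool_pos: [0.649, -0.3255, 0.2751]
tcp_rot: [0.0, 0.069, 0.998, -0.0]
contact_force: [0.2, 1.1, 0.5]
grip_width: 0.0008
```

```bash
python3 -m crank '[[1,0,0,-0.015,0],[1,0,0,0,0],[1,0,0,0,0]]'; python3 -m crank '[[1,0,0,-0.01,0],[1,0,0,0,0],[1,0,0,0,0]]'
```

```text
time_s: 40.22
tool_pos: [0.6493, -0.3256, 0.2725]
tcp_rot: [0.001, 0.069, 0.998, -0.0]
contact_force: [0.6, -0.7, 3.0]
grip_width: -0.0003
time_s: 40.47
tool_pos: [0.6494, -0.3257, 0.2722]
tcp_rot: [0.001, 0.069, 0.998, -0.0]
contact_force: [-3.7, 1.4, 12.5]
grip_width: -0.0
```

```bash
python3 -m crank '[[1,0,0,0.1,0],[1,0,0,0.19,0],[1,0,0,0.19,0],[1,-0.05,0.19,0.19,0],[1,-0.05,0.19,0.1,0],[1,-0.05,0.19,0,0],[1,-0.05,0.19,0,0],[1,-0.05,0.19,0,0],[1,0,0.19,0,0],[1,0,0.19,0,0]]';python3 -c "
from h import *; print(get_obs()['tool_pos']); snap('side','s16.png'); snap('scene','c16.png')"
```

```text
time_s: 41.3
tool_pos: [0.6009, -0.0689, 0.4138]
tcp_rot: [0.0, 0.069, 0.998, -0.0]
contact_force: [0.7, 0.3, 0.3]
grip_width: 0.0004
[ 0.60093178 -0.06885966  0.41384548]
```

View pics/s16.png

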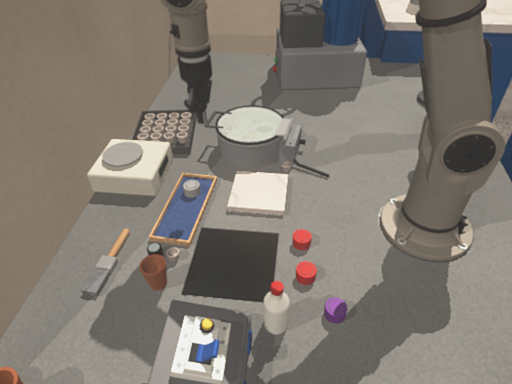

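View pics/c16.png

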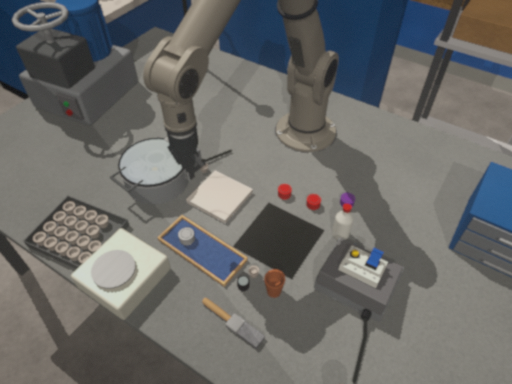

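Run:
```python
from h import *
for n in('s16','c16'):
    c=ld(n); f=192/np.tan(np.radians(float(c['fovy']))/2); v,u=np.mgrid[:384,:512]; d=c['depth']
    q=np.stack([(u-c['cx'])/f*d,(v-c['cy'])/f*d,d,np.ones_like(d)],-1)@c['extrinsics'].T[:,:3]
    h=(q[...,:2]-[.3905,-.2945])@np.array([.991,-.134]); t=(q[...,:2]-[.3905,-.2945])@np.array([.134,.991]); z=q[...,2]
    for lo in np.arange(.02,.28,.04):
        m=(d>0)&(h>lo)&(h<lo+.04)&(abs(t)<.04)&(z>.03); print(n,lo.round(2),m.sum(),np.percentile(z[m],[10,50,90]).round(4) if m.any() else '')
    # tray blank
    H=cv2.cvtColor(c['pixels'],cv2.COLOR_RGB2HSV)
    m=(d>0)&(q[...,0]>.6)&(q[...,0]<.72)&(q[...,1]>-.13)&(q[...,1]<.13)&(z>.028)&(z<.05); p=q[m]
    print('tray blank',m.sum(),((p.min(0)+p.max(0))/2).round(4),np.ptp(p,axis=0).round(3))
    m=(d>0)&(H[...,0]>100)&(H[...,0]<130)&(H[...,1]>120)&(z>.105)&(q[...,0]>.4)&(q[...,0]<.6)&(q[...,1]>.4)&(q[...,1]<.55); p=q[m]
    print('lever',m.sum(),p.min(0).round(4),p.max(0).round(4),np.median(p,0).round(4))
```

```text
s16 0.02 173 [0.0915 0.0939 0.0966]
s16 0.06 164 [0.0919 0.0935 0.0952]
s16 0.1 163 [0.0919 0.0937 0.0953]
s16 0.14 162 [0.092  0.0934 0.0954]
s16 0.18 148 [0.0918 0.0935 0.095 ]
s16 0.22 92 [0.0919 0.0935 0.0958]
s16 0.26 23 [0.0943 0.0955 0.0975]
tray blank 154 [ 0.6556 -0.0613  0.0329] [0.047 0.049 0.01 ]
lever 297 [0.4612 0.4531 0.1129] [0.4993 0.482  0.1414] [0.4799 0.4682 0.1272]
c16 0.02 51 [0.0927 0.0957 0.0984]
c16 0.06 186 [0.0927 0.0954 0.0978]
c16 0.1 195 [0.0929 0.0954 0.0977]
c16 0.14 204 [0.0926 0.0954 0.0987]
c16 0.18 213 [0.0928 0.0957 0.0981]
c16 0.22 208 [0.0426 0.0912 0.0977]
c16 0.26 56 [0.0937 0.097  0.0995]
tray blank 171 [ 0.6567 -0.0591  0.0346] [0.048 0.045 0.013]
lever 176 [0.4627 0.4514 0.1115] [0.5045 0.4782 0.1447] [0.4819 0.4647 0.1255]
```

The cover is shut (glass level at z about 0.094 all over) and the tray blank sits at (0.656,-0.060). Now the lever: its tip is at about (0.463, 0.466, 0.143), leaning towards the robot. I'll push it away from the robot with shut fingers.

```bash
python3 -m crank '[[1,-0.06,0.19,0,0],[1,-0.06,0.19,0,0],[1,-0.06,0.19,0,0],[1,-0.06,0.19,0,0],[1,-0.06,0.19,0,0],[1,-0.06,0.19,0,0],[1,-0.06,0.19,0,0],[1,-0.06,0.19,0,0],[1,-0.06,0.19,0,0],[1,-0.06,0.19,0,0]]'; python3 -m crank '[[1,-0.06,0.19,0,0],[1,-0.06,0.19,0,0],[1,-0.06,0.19,0,0],[1,-0.06,0.17,0,0],[1,0,0,0,0],[1,0,0,0,0]]'; python3 -c "
from h import *; snap('wrist','w17.png'); print(get_obs()['tool_pos'])"
```

```text
time_s: 42.23
tool_pos: [0.4811, 0.311, 0.4137]
tcp_rot: [0.0, 0.069, 0.998, 0.0]
contact_force: [1.0, 0.3, 0.9]
grip_width: 0.0003
time_s: 42.73
tool_pos: [0.4322, 0.4599, 0.4131]
tcp_rot: [-0.001, 0.067, 0.998, 0.0]
contact_force: [1.1, -0.6, 0.0]
grip_width: -0.0001
[0.43368567 0.45781176 0.41305044]
```

View pics/w17.png

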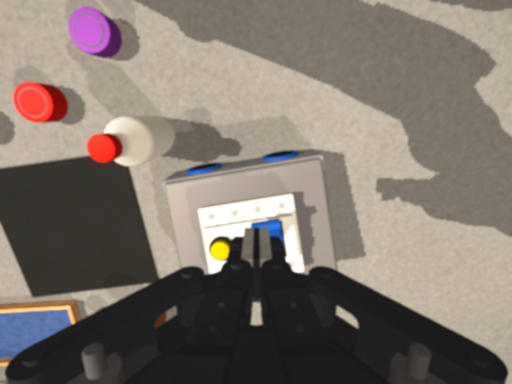

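```bash
python3 -m crank '[[1,-0.01,0.04,-0.1,0],[1,0,0,-0.18,0],[1,0,0,-0.18,0],[1,0,0,-0.11,0],[1,0,0,0,0],[1,0,0,0,0]]'; python3 -m crank '[[1,0.03,0,0,0],[1,0.03,0,0,0],[1,0.03,0,0,0],[1,0,0,0,0]]'
```

```text
time_s: 43.28
tool_pos: [0.433, 0.4638, 0.2989]
tcp_rot: [-0.0, 0.07, 0.998, -0.001]
contact_force: [-1.0, 0.4, 1.0]
grip_width: -0.0002
time_s: 43.62
tool_pos: [0.4521, 0.4654, 0.3011]
tcp_rot: [0.001, 0.07, 0.998, 0.001]
contact_force: [-0.0, -0.3, 0.0]
grip_width: 0.0001
```

```bash
python3 -m crank '[[1,0.03,0,0,0],[1,0.03,0,0,0],[1,0,0,0,0]]'; python3 -m crank '[[1,0.03,0,0,0],[1,0.03,0,0,0],[1,0,0,0,0]]'; python3 -m crank '[[1,0.02,0,0,0],[1,0.02,0,0,0],[1,0,0,0,0]]'; python3 -c "
from h import *; snap('side','s18.png')"
```

```text
time_s: 43.87
tool_pos: [0.4631, 0.4654, 0.2997]
tcp_rot: [0.0, 0.07, 0.998, 0.0]
contact_force: [-1.4, -0.0, -0.0]
grip_width: -0.0
time_s: 44.12
tool_pos: [0.4751, 0.4655, 0.2994]
tcp_rot: [0.0, 0.07, 0.998, 0.0]
contact_force: [-2.0, 1.0, 1.1]
grip_width: 0.0005
time_s: 44.37
tool_pos: [0.483, 0.4654, 0.2994]
tcp_rot: [0.0, 0.07, 0.998, 0.0]
contact_force: [-0.4, 0.0, 0.1]
grip_width: -0.0001
```

View pics/s18.png

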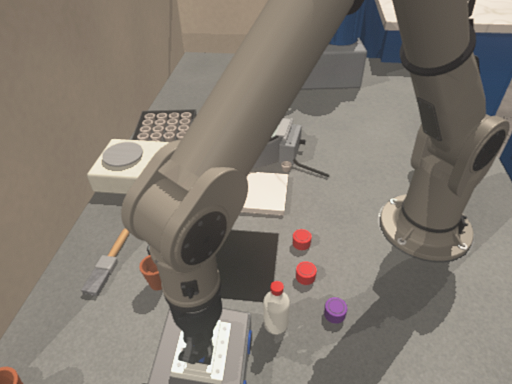

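```bash
python3 -m crank '[[1,0.02,0,0,0],[1,0,0,0,0]]'; python3 -m crank '[[1,0.02,0,0,0],[1,0,0,0,0]]'; python3 -m crank '[[1,0.02,0,0,0],[1,0,0,0,0]]'
```

```text
time_s: 44.58
tool_pos: [0.4862, 0.4654, 0.2993]
tcp_rot: [-0.0, 0.069, 0.998, -0.0]
contact_force: [-3.5, 0.1, 1.9]
grip_width: 0.0001
time_s: 44.75
tool_pos: [0.488, 0.4659, 0.299]
tcp_rot: [-0.003, 0.069, 0.998, -0.001]
contact_force: [-9.6, -2.9, 4.6]
grip_width: 0.0002
time_s: 44.92
tool_pos: [0.4893, 0.4664, 0.2989]
tcp_rot: [-0.005, 0.068, 0.998, -0.002]
contact_force: [-17.5, -5.4, 9.0]
grip_width: -0.0003
```

```bash
python3 -m crank '[[1,-0.06,0,0,0],[1,-0.1,0,0.05,0],[1,-0.1,0,0.15,0],[1,-0.05,0,0.19,0],[1,0,-0.19,0.19,0],[1,0,-0.19,0,0],[1,0,-0.19,0,0],[1,0.05,-0.19,0,0],[1,0.1,-0.19,0,0],[1,0,0,0,0]]'
python3 - <<'E'
from h import *
print(get_obs()['tool_pos'],get_obs()['contact_force'])
for n,k in(('side','s19'),('scene','c19')):
    c=snap(n,k+'.png'); f=192/np.tan(np.radians(float(c['fovy']))/2); v,u=np.mgrid[:384,:512]; d=c['depth']
    q=np.stack([(u-c['cx'])/f*d,(v-c['cy'])/f*d,d,np.ones_like(d)],-1)@c['extrinsics'].T[:,:3]; z=q[...,2]
    H=cv2.cvtColor(c['pixels'],cv2.COLOR_RGB2HSV)
    h=(q[...,:2]-[.3905,-.2945])@np.array([.991,-.134]); t=(q[...,:2]-[.3905,-.2945])@np.array([.134,.991])
    for lo in (.06,.14,.2): 
        m=(d>0)&(h>lo)&(h<lo+.04)&(abs(t)<.04)&(z>.03); print(n,lo,m.sum(),np.median(z[m]).round(4) if m.any() else '')
    m=(d>0)&(q[...,0]>.6)&(q[...,0]<.72)&(q[...,1]>-.13)&(q[...,1]<.13)&(z>.028)&(z<.05); p=q[m]
    if len(p): print('tray blank',m.sum(),((p.min(0)+p.max(0))/2).round(4),np.ptp(p,axis=0).round(3))
    m=(d>0)&(H[...,0]>100)&(H[...,0]<130)&(H[...,1]>120)&(z>.105)&(q[...,0]>.4)&(q[...,0]<.6)&(q[...,1]>.4)&(q[...,1]<.55); p=q[m]
    print('lever',m.sum(),p.min(0).round(4),p.max(0).round(4),np.median(p,0).round(4))
    m=(d>0)&(H[...,0]>18)&(H[...,0]<35)&(H[...,1]>130)&(z>.105)&(q[...,0]>.4)&(q[...,0]<.6)&(q[...,1]>.38)&(q[...,1]<.45); p=q[m]
    if len(p): print('button',m.sum(),np.median(p,0).round(4),p[:,2].max())
E
```

```text
time_s: 45.75
tool_pos: [0.4657, 0.2763, 0.4074]
tcp_rot: [0.002, 0.075, 0.997, -0.002]
contact_force: [0.5, 0.2, -0.4]
grip_width: -0.0002
[0.46572006 0.27630642 0.40739684] [ 0.49407888  0.15270959 -0.41139901]
side 0.06 168 0.0936
side 0.14 4 0.0933
side 0.2 0 
tray blank 155 [ 0.656  -0.0604  0.0331] [0.047 0.049 0.01 ]
lever 3 [0.5042 0.4562 0.1497] [0.5052 0.4782 0.1512] [0.5047 0.4606 0.1511]
button 87 [0.4926 0.4171 0.1228] 0.12597683994079267
scene 0.06 193 0.0953
scene 0.14 205 0.0954
scene 0.2 304 0.0942
tray blank 169 [ 0.6559 -0.0592  0.0346] [0.049 0.05  0.013]
lever 58 [0.4997 0.4541 0.1148] [0.5119 0.4782 0.153 ] [0.5064 0.4664 0.1393]
button 35 [0.501  0.4138 0.1234] 0.12825798190510418
```

View pics/s19.png

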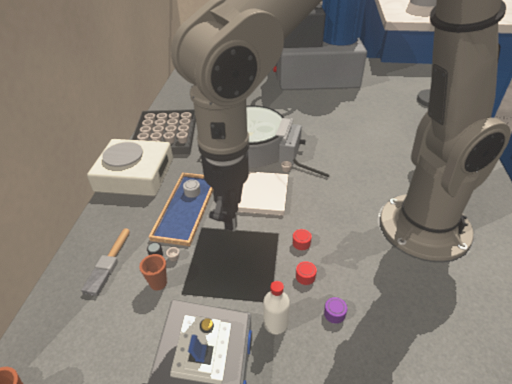

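View pics/c19.png

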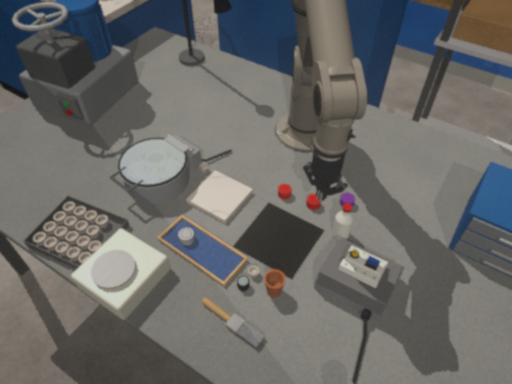

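The lever is up again: its extents match the starting ones (top z 0.153, x 0.500-0.512). The button is out, the cover flat and the tray blank in place. One more look through the glass at the rings.

```bash
python3 -m crank '[[1,0.03,-0.2,0.03,0],[1,0.03,-0.2,0.03,0],[1,0.03,-0.2,0,0],[1,0.03,-0.2,0,0],[1,0.03,-0.2,0,0],[1,0.03,-0.2,0,0],[1,0.03,-0.2,0,0],[1,0.03,-0.2,0,0],[1,0.03,-0.2,0,0],[1,0.03,-0.2,0,0]]'; python3 -m crank '[[1,0.03,-0.2,0,0],[1,0.03,-0.2,0,0],[1,0.03,-0.2,0,0],[1,0.03,-0.2,0,0],[1,0.03,-0.2,0,0],[1,0,0,0,0],[1,0,0,0,0]]'; python3 -c "
from h import *; s=snap('wrist','w20.png'); print(get_obs()['tool_pos'])"
```

```text
time_s: 46.68
tool_pos: [0.522, -0.1154, 0.4193]
tcp_rot: [0.001, 0.068, 0.998, -0.0]
contact_force: [0.3, 0.5, 0.4]
grip_width: 0.0004
time_s: 47.27
tool_pos: [0.5517, -0.3166, 0.4185]
tcp_rot: [-0.0, 0.071, 0.997, -0.001]
contact_force: [-0.2, 0.4, 0.3]
grip_width: 0.0
[ 0.55216854 -0.31434518  0.41844803]
```

View pics/w20.png

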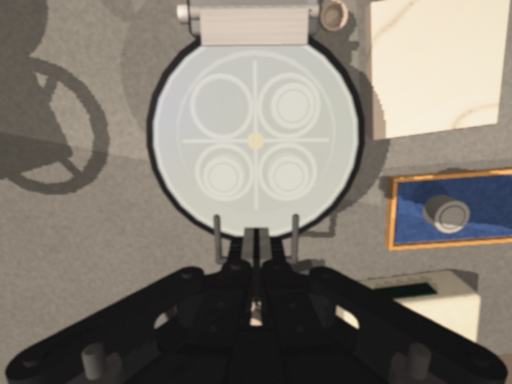

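Through the shut cover I can see blanks centred in three rings (px 290,104; 224,174; 288,174), and one in the tray (450,214). I'm handing the job in.

```bash
python3 -c "
from station import finish_job; print(finish_job())"
```

```text
the job is handed in; nothing more can be done
None
```

The job is handed in at about 47 s of the 210 s allowed; no verdict was reported.

**What I did:**
- I pressed the test button and the lever dropped.
- I slid all four blanks on the stone plate under 14 to 26 N. Three dragged, with a ratio of about 0.6 to 0.65. One glided.
- The three rough ones went into both outer rings and one inner ring. The polished one went flat into the tray.
- I shut the cover and then pushed the lever back until it latched.

**Last checks:**
- Seen through the closed cover, the three blanks sit centred in their rings.
- Before the cover closed, their measured centres were within about 3 mm of the ring centres.
- The tray blank is at about (0.656, -0.060), well inside the tray.
- The cover glass measures level at about 0.094 m all over.
- The lever's extents match its starting latched position, and the button stands out again.
- In the camera views the other things on the bench look unmoved. I did not measure their positions again.

**What disagreed:**
- The polished blank slid with a ratio of about 0.17, higher than the stated 0.06, but about the same in both directions and far below the rough ones.
- One hand-picked camera ray put the tray blank about 15 mm off; later depth measurements from both cameras agreed with where I placed it.

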